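Re-seat a carving panel in the ratchet clamp

TASK

The carving panel has crept back in the ratchet clamp. Throw the drop pawl back out of the teeth, turn the knob back until the jaw stands clear of the panel, and push the panel gently along the fence until its end is fully home against the end stop. Then drop the pawl back into the teeth and tighten the knob click by click until the jaw first bears on the panel, plus two clicks more; never force the knob and the pawl against each other, do not crush the panel, and leave the other things where they are.

Things in the scene. Friction and masses are not known exactly. Their poses are not given: they have to be found in the camera images.
- clamp: Plywood clamping board, 210 (x) x 430 (y) x 18 mm, fixed flat on the bench. Origin: centre of its underside; x away from the robot, z up. Seen from the robot: knob on the left (+y), panel and fence (a dark wooden strip, 40 mm tall) on the right (-y).
- panel: Loose lime-wood panel with a carved rosette on top, 140 (x) x 96 (y) x 36 mm, 0.2 to 0.35 kg, lying on the board between fence (-y side) and jaw (+y side). Origin: centre of its underside; axes as the board's. It starts 10 to 40 mm short of the end stop and slides freely once the jaw is off. Push at the middle of its near (-x) end face.
- end_stop: Fixed dark wooden block on the board, 18 (x) x 86 (y) x 30 mm tall, beyond the panel's far (+x) end. Origin: centre of its underside. Its near face is 9 mm to -x; with the panel's far end butted there, the panel's origin is 79 mm from this one along the board's x.
- knob: Ratchet wheel and knob, upright axis: crown wheel, 116 mm across, 18 saw teeth on top (20 degrees a click), bar grip on a stem above. Clockwise from above tightens and clicks; it loosens counter-clockwise, only with the pawl out, up to 1.7 rad from the start. Friction 0.05 N m, plus 0.1 per rad/s. Origin on the axis 28 mm above the board's underside. Let go, it slips back to the last tooth passed.
- knob_grip (a point): Centre of the black bar grip on top of the knob, on the axis: the bar is 64 mm long along this point's x axis, 18 mm wide across (y), 32 mm tall (16 mm above and below the point).
- pawl: Steel drop pawl at the wheel's +y side. Origin: on its level hinge, which runs along the board's y, on the robot's side (52 mm above the board's underside). Engaged, its 55 mm arm lies level to the board's +x, tip in the teeth, held by its weight; it swings up and back 70 degrees and stays thrown back.
- lever_ball (a point): Polished black ball, 15 mm, ending the pawl's thumb lever, an 8 mm rod 55 mm long from the hinge line, 28 mm to +y of the pawl's origin. Engaged, it rises at 65 degrees: ball 23 mm to the board's +x of the hinge, 50 mm up. Thrown back: ball 39 mm to -x, 39 mm up, on a stop. Push it level along x with a finger 20 to 30 mm above the hinge; it falls over once 23 degrees to -x of upright.
- cork_block: Cork sanding block, 35 x 30 x 25 mm, loose on the board's far corner by the knob; leave it. Origin: centre of its underside.
- wax_tin: Small metal tin, 32 mm across, 30 mm tall, loose on the board's far edge beside the jaw; leave it. Origin: centre of its underside.
- mallet: Round wooden mallet, 96 mm across, 250 mm tall, standing on its head left of the board; leave it. Origin: centre of its underside.
- brush_mug: White cup, 76 mm across, 90 mm tall, right of the board; leave it. Origin: centre of its underside.
- glue_bottle: White bottle, 56 mm across, 150 mm tall, right of the board; leave it. Origin: centre of its underside.
- jaw_face: Dark wooden pressing face of the jaw, 100 (x) x 12 (y) x 30 mm tall. Origin: centre of its underside, 6 mm behind its pressing side (-y). It rides on springs (6.5 N per mm) before a steel block that the knob moves 1.75 mm per click, to -y to tighten. Once it meets the panel it stays while the springs load (11 N per click): feel this in the knob, whose moment grows 0.057 N m per click from touch.
There are look-alikes about, which are no part of the job. Of the things that look like the panel, the largest one is meant.

How it is judged (in metres and radians):
On the way, in this order (a step that is already met when the one before it is completed fails the run):
1. the pawl is thrown back out of the teeth (x of lever_ball in the frame of clamp below -0.085 m), for 0.2 s.
2. the knob has been turned back until the jaw's face stands clear of the panel (y of jaw_face in the frame of panel above 0.055 m and contact force between jaw_face and panel below 0.3 N), for 0.2 s.
3. the panel is home against the end stop (x of panel in the frame of clamp above 0.0095 m), for 0.2 s.
At the end, for the whole second after the job is handed in: The panel lies flat on the board with its end within 2.5 mm of the end stop and square within 2 degrees; the pawl lies in the teeth; the jaw presses on the panel with 16 to 42 N (one click is 11 N; two clicks after first bearing is 23 to 34 N); knob and panel are at rest (x of panel in the frame of clamp above 0.0095 m and angle between the x axis of panel and the x axis of clamp, either way round below 0.035 rad and z of panel in the frame of clamp below 0.021 m and contact force between jaw_face and panel between 16 and 42 N and x of lever_ball in the frame of clamp above -0.0345 m and angular speed of knob below 0.05 rad/s and linear speed of panel below 0.01 m/s); the robot touches nothing.
It fails at once if the panel is crushed: the jaw presses on it with more than 58 N (contact force between jaw_face and panel above 58 N).
It fails at once if the knob and the pawl are forced against each other: more than 25 N between pawl and wheel (contact force between pawl and knob above 25 N).
It fails at once if the panel is rammed against the end stop with more than 40 N (contact force between panel and end_stop above 40 N).
It fails at once if another thing on the bench is shifted by more than 30 mm (distance of any of cork_block, wax_tin, mallet, brush_mug, glue_bottle from where it was at the start of the episode above 0.03 m).
It also fails if it takes over 72 s, if anything falls off the work surface, if the arm or the gripper's body presses on something with over 40 N, if the wrist force passes 120 N, or if a joint passes its speed limit or range.

ROBOT

A 6-joint arm with a two-finger parallel gripper is mounted at the origin on the work surface. World frame = base frame: x ahead of the robot, y to its left, z up, the work surface at z = 0. Lengths are in m, angles in degrees, forces in N, time in s.
With the tool pointing down it reaches from about 0.3 to 0.75 m from the base axis. Payload 8.5 kg.
Tool frame: the origin (TCP) lies midway between the tips of the shut fingers; the grasp point (between the pads) lies 19 mm behind it; z points along the fingers, y is the direction in which the jaws open and shut (so a half turn about z gives the same grasp; the last joint's range is limited). The gripper opens to 85 mm and grips with 20 to 120 N. Pads are 22 mm wide; open, the fingers measure 114 mm over their backs; the gripper's body (76 mm by 85 mm) begins 54 mm behind the grasp point. The pads swing forward as they close: fully open they stand 13 mm farther back than shut.
Start: joints at [61.175, 21.807, 74.336, -0, 83.858, -12.336], TCP at [0.156, 0.527, 0.231] pointing down, gripper open.
Joint ranges: [-178.18, 178.18], [-50.72, 133.34], [12.68, 142.11], [-81.47, 261.47], [9.98, 163.14], [-165.26, 165.26]. Speed limits (degrees/s): [136.94, 136.94, 180, 180, 180, 180].

INTERFACE

Orientations are given as [roll, pitch, yaw] about the fixed x, y, z axes, in that order (R = Rz(yaw) Ry(pitch) Rx(roll)).
In Python, from plant import robot gives the robot as it stands.
- The arm moves only by the shell command python3 -m jog 'ROWS'. ROWS is JSON, a list of rows, each an object of numbers: "tx", "ty", "tz": the shift along the tool's x, y, z in cm; "ax", "ay", "az": the turn, a rotation vector about the tool's x, y, z in rad; "gripper": the closure in counts, from 0 (fully open) to 255 (shut). In form: [{"tx": .., "ty": .., "tz": .., "ax": .., "ay": .., "az": .., "gripper": ..}, ...]. A call has 1 to 8 rows; each row shifts and turns the commanded pose from where the row before left it, along the tool's axes as they then stand; what a row does not reach is not made up. A row lasts 1/10 s, in which the tool goes at most 50 mm and 8.59 degrees, less where a joint would pass 70% of its speed; a pose out of reach is approached as far as the arm can. A call is refused whole if a number of a shift passes 5 or a number of a turn 0.15, either way. A call with a gripper value outside its range is refused whole. The fingers move at their own pace and stop on an object; the grip force is fixed at half the most. Time passes only in rows, so rows that do not move let the fingers close. It gives the time, the measured TCP pose, the force and the opening at its end, in the units of the state.
- robot.read_state(): the state, without advancing time (a new reading comes with each control period).
- robot.snapshot(name): name is "scene" or "top" or "wrist"; returns a dict with "pixels" (480x640x3 uint8, blue, green, red), "mtx" (3x3 intrinsics, pixels), "R" (3x3) and "t" (3): a world point X has camera coordinates R X + t. Camera axes: x right, y down, z forward; pixel columns grow to the right and rows downward; lengths in m; the calibration is good to about 2 mm. A picture is of the moment at which its call begins. There is no depth.
- robot.close_job(): hands the job in, once; it reports no verdict.
The state is a dict: "time": time; "joint_positions": joint angles; "dq": joint speeds; "effort": joint torques, N m; "tcp_pos": TCP position; "orientation": TCP orientation; "ft_force": force on the tool from outside, world axes, zero at the start; "wrist_torque": the same for the moment, N m; "grip_width": opening from 0.0 (shut) to 1.0 (fully open).
Only numpy, scipy, OpenCV 4.12 (cv2) and the standard library are available. Lean on these libraries where they do the work, as an engineer would, in place of code of your own. Each camera call takes 0.05 s, during which the arm holds its last target.

## Working session

There is one attempt and no reset: what is moved stays moved. The work goes in short steps, Python scripts to look and compute and a shell command to move; the robot and the scene stay as the last step left them, time stands still between calls to the robot, and variables do not carry over. Pictures are saved under pics/ and viewed, and the job is handed in when it is done.

```bash
ls; mkdir -p pics; python3 - <<'E'
from plant import robot
import cv2
s=robot.read_state(); print(s)
for n in ("scene","top","wrist"):
    d=robot.snapshot(n); cv2.imwrite(f"pics/{n}0.png",d["pixels"]); print(n,d["mtx"],d["R"],d["t"])
E
```

```text
pics
{'time': 0.0, 'joint_positions': array([ 6.11727797e+01,  2.18423473e+01,  7.43871308e+01, -2.81489863e-06,
        8.38574399e+01, -1.23344782e+01]), 'dq': array([ 0.01783332,  0.01851061,  0.00429509,  0.13935551, -0.07129128,
       -0.01463121]), 'effort': array([ 4.50695343e-04, -4.48473287e+01, -2.31273830e+01, -2.53083053e-04,
        4.78770424e-03,  4.40866586e-06]), 'tcp_pos': array([0.15598207, 0.5271013 , 0.23068507]), 'orientation': array([-1.79915088e+02, -1.85645315e-02,  1.63507244e+02]), 'ft_force': array([-1.20014566, -0.54254677,  0.66852986]), 'wrist_torque': array([0.02124973, 0.02129572, 0.01404747]), 'grip_width': 1.0016324638977638}
scene [[448.03834033   0.         326.16233193]
 [  0.         448.03834033 239.2403268 ]
 [  0.           0.           1.        ]] [[-0.49192309  0.87051131 -0.01489057]
 [ 0.47161109  0.25205142 -0.84501661]
 [-0.73184332 -0.42270574 -0.5345327 ]] [ 0.29183706 -0.18532621  1.48464677]
top [[452.43039372   0.         322.32185926]
 [  0.         452.43039372 238.78900036]
 [  0.           0.           1.        ]] [[ 0.0262839  -0.99944739 -0.02034891]
 [-0.98748005 -0.02279119 -0.15608877]
 [ 0.15553874  0.02419676 -0.9875334 ]] [-0.00591484  0.55663636  1.26009954]
wrist [[396.81298836   0.         329.58070897]
 [  0.         396.81298836 235.81617074]
 [  0.           0.           1.        ]] [[ 2.82980546e-01  9.59125227e-01 -8.99487273e-04]
 [ 9.14709063e-01 -2.69593666e-01  3.01042497e-01]
 [ 2.88494957e-01 -8.60119394e-02 -9.53610301e-01]] [-0.54933132 -0.03971023  0.38024212]
```

View pics/scene0.png

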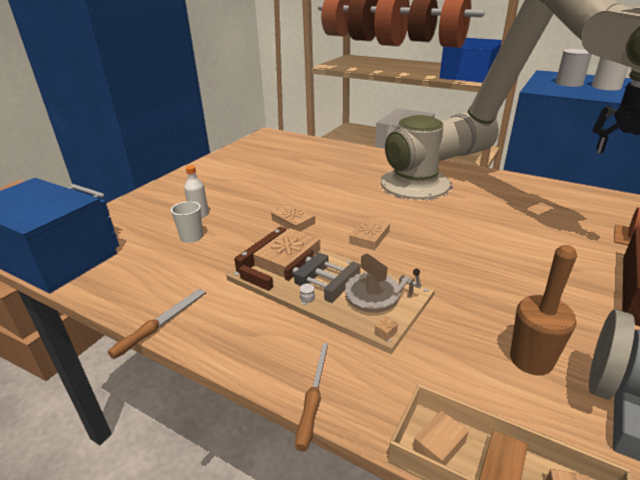

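View pics/top0.png

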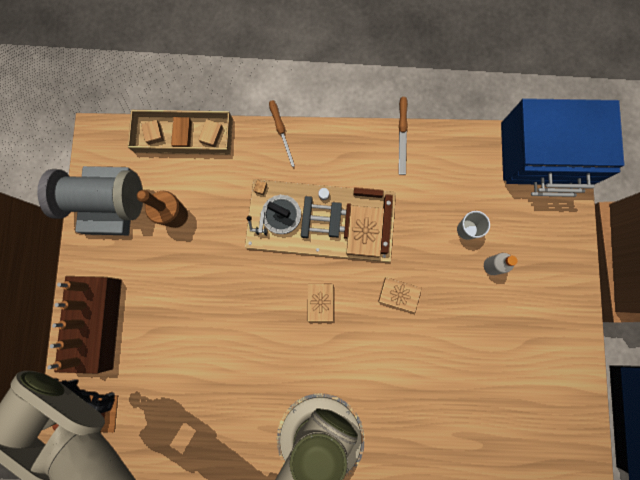

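View pics/wrist0.png

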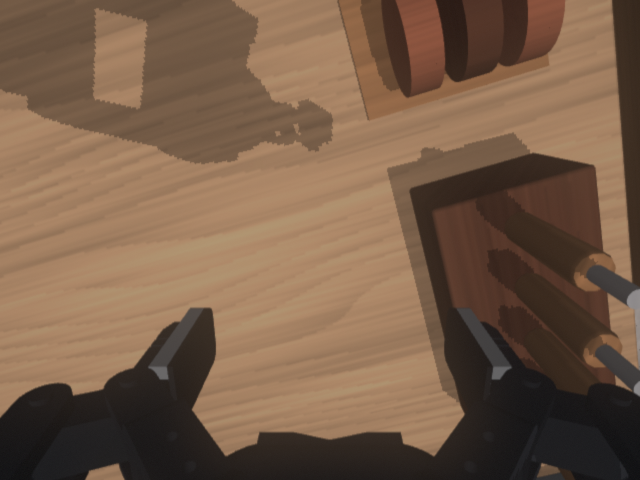

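The scene shows the board at about (330,285), with the panel at (288,248). In the top view the things that could be taken for the panel are the one on the board at (366,231), which is the largest, and loose tiles at (320,302) and (400,293). I choose the one on the board and check it in a close crop.

```bash
python3 - <<'E'
import cv2
a=cv2.imread("pics/top0.png")[170:270,235:405]
cv2.imwrite("pics/crop1.png",cv2.resize(a,None,fx=4.6,fy=4.6,interpolation=cv2.INTER_CUBIC))
a=cv2.imread("pics/scene0.png")[220:355,220:440]
cv2.imwrite("pics/crop2.png",cv2.resize(a,None,fx=3.6,fy=3.6,interpolation=cv2.INTER_CUBIC))
E
```

```text
(no output)
```

View pics/crop1.png

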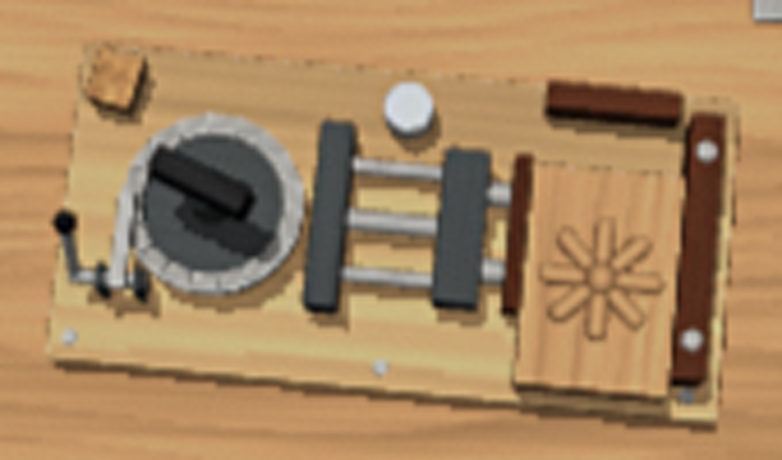

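View pics/crop2.png

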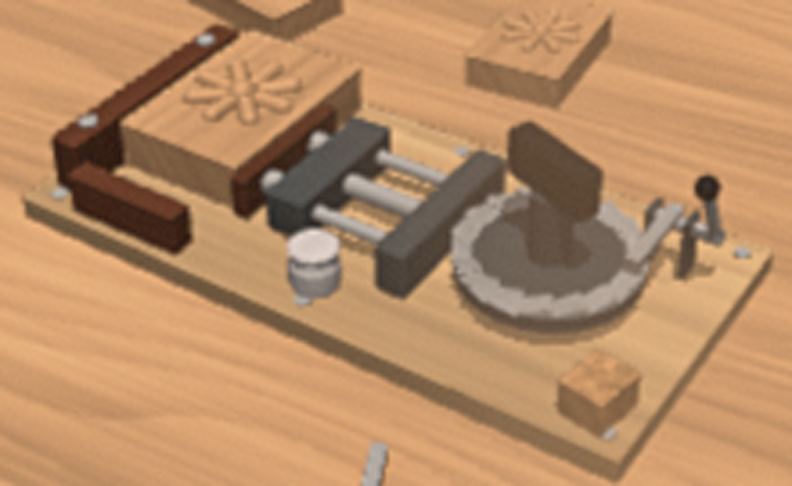

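The crop confirms the panel between fence and jaw (large rosette). Board corners in the crop are at (85,45), (738,97), (716,412) and (52,352). Next I'll cast rays.

```bash
cat > h.py <<'E'
import numpy as np
def ray(d,u,v):
    R=np.array(d["R"]);t=np.array(d["t"]);K=np.array(d["mtx"])
    return -R.T@t, R.T@np.linalg.inv(K)@np.array([u,v,1.])
def onz(d,u,v,z):
    c,r=ray(d,u,v); return c+r*(z-c[2])/r[2]
def tri(l):
    A=np.zeros((3,3));b=np.zeros(3)
    for d,u,v in l:
        c,r=ray(d,u,v); r=r/np.linalg.norm(r);P=np.eye(3)-np.outer(r,r);A+=P;b+=P@c
    return np.linalg.solve(A,b)
def proj(d,X):
    p=np.array(d["mtx"])@(np.array(d["R"])@np.array(X)+np.array(d["t"])); return p[:2]/p[2]
E
python3 - <<'E'
from plant import robot
from h import *
import pickle
np.set_printoptions(precision=4,suppress=True)
T=robot.snapshot("top");S=robot.snapshot("scene");pickle.dump((T,S),open("cam.pkl","wb"))
c=lambda u,v:(235+u/4.6,170+v/4.6)
cs=lambda u,v:(220+u/3.6,220+v/3.6)
C=[onz(T,*c(*p),.018) for p in [(85,45),(738,97),(716,412),(52,352)]]
for p in C: print("corner",p)
print("scene corners",[onz(S,*cs(*p),.018) for p in [(25,200),(615,470),(770,258)]])
print([np.linalg.norm(C[i]-C[(i+1)%4]) for i in range(4)])
o=np.mean(C,0); 
ey=(C[0]+C[3]-C[1]-C[2]);yaw=np.arctan2(-ey[0],ey[1]);print("origin",o,"yaw",np.degrees(yaw))
print("ball",tri([(T,*c(65,222)),(S,*cs(707,187))]))
print("grip top-ish corners",[onz(T,*c(*p),.11) for p in [(160,160),(243,203)]])
print("panel corners",[onz(T,*c(*p),.054) for p in [(533,160),(684,165),(670,393),(516,385)]])
E
```

```text
corner [0.7357 0.2204 0.018 ]
corner [ 0.7095 -0.2055  0.018 ]
corner [ 0.5041 -0.1919  0.018 ]
corner [0.5325 0.2314 0.018 ]
scene corners [array([ 0.7098, -0.1982,  0.018 ]), array([0.745 , 0.2245, 0.018 ]), array([0.5396, 0.2403, 0.018 ])]
[np.float64(0.426775240821568), np.float64(0.20586578448638948), np.float64(0.424291366133746), np.float64(0.20348029046161709)]
origin [0.6204 0.0136 0.018 ] yaw -3.6760989095805847
ball [0.6002 0.2127 0.1013]
grip top-ish corners [array([0.6382, 0.1544, 0.11  ]), array([0.6129, 0.1033, 0.11  ])]
panel corners [array([ 0.6563, -0.0723,  0.054 ]), array([ 0.6551, -0.1669,  0.054 ]), array([ 0.511, -0.159,  0.054]), array([ 0.5138, -0.0641,  0.054 ])]
```

```bash
python3 -m jog '[{"tx":-3.9,"ty":-2.1,"tz":-0.5},{"tx":-3.9,"ty":-2.1,"tz":-0.5},{"tx":-3.9,"ty":-2.1,"tz":-0.5},{"tx":-3.9,"ty":-2.1,"tz":-0.5},{"tx":-3.9,"ty":-2.1,"tz":-0.5},{"tx":-3.9,"ty":-2.1,"tz":-0.5},{"tx":-3.9,"ty":-2.1,"tz":-0.5}]'; python3 -m jog '[{"tx":-3.9,"ty":-2.1,"tz":-0.5},{"tx":-3.9,"ty":-2.1,"tz":-0.5},{"tx":-3.9,"ty":-2.1,"tz":-0.5},{"tx":-3.9,"ty":-2.1,"tz":-0.5},{"tx":-3.9,"ty":-2.1,"tz":-0.5},{"tx":-3.9,"ty":-2.1,"tz":-0.5},{"tx":-3.9,"ty":-2.1,"tz":-0.5}]'
```

```text
invalid input
invalid input
```

```bash
python3 -m jog '[{"az":0.1495,"gripper":255},{"az":0.1495,"gripper":255},{"az":0.1495,"gripper":255},{"az":0.1495,"gripper":255},{"az":0.1495,"gripper":255},{"az":0.1495,"gripper":255},{"az":0.1495,"gripper":255},{"az":0.1495,"gripper":255}]';python3 -m jog '[{"az":0.14,"gripper":255},{"gripper":255}]'
python3 - <<'E'
from plant import robot
import cv2
s=robot.read_state(); print(s['time'],s['tcp_pos'],s['orientation'])
d=robot.snapshot("wrist"); cv2.imwrite("pics/w1.png",d["pixels"])
import pickle;pickle.dump(d,open("w1.pkl","wb"))
E
```

```text
0.25 [0.15607378 0.52727723 0.23106536] [-1.79968540e+02 -6.59801364e-03  1.63510502e+02]invalid input
invalid input
```

View pics/w1.png

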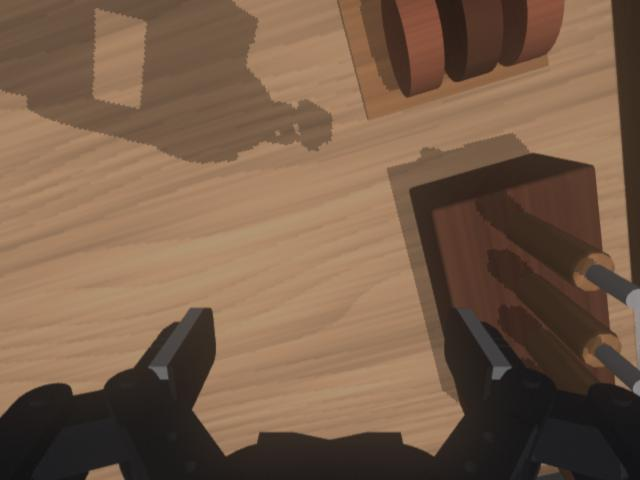

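The moves were refused, probably because each row needs every field.

```bash
python3 -m jog '[{"tx":-3.9,"ty":-2.1,"tz":-0.5,"ax":0,"ay":0,"az":0,"gripper":255},{"tx":-3.9,"ty":-2.1,"tz":-0.5,"ax":0,"ay":0,"az":0,"gripper":255},{"tx":-3.9,"ty":-2.1,"tz":-0.5,"ax":0,"ay":0,"az":0,"gripper":255},{"tx":-3.9,"ty":-2.1,"tz":-0.5,"ax":0,"ay":0,"az":0,"gripper":255},{"tx":-3.9,"ty":-2.1,"tz":-0.5,"ax":0,"ay":0,"az":0,"gripper":255},{"tx":-3.9,"ty":-2.1,"tz":-0.5,"ax":0,"ay":0,"az":0,"gripper":255},{"tx":-3.9,"ty":-2.1,"tz":-0.5,"ax":0,"ay":0,"az":0,"gripper":255}]'
```

```text
time: 1.0
tcp_pos: [0.3771, 0.3075, 0.2666]
orientation: [180.0, 0.0, 163.5]
ft_force: [0.3, 0.3, -0.9]
grip_width: -0.0
```

```bash
python3 -m jog '[{"tx":-3.9,"ty":-2.1,"tz":-0.5,"ax":0,"ay":0,"az":0,"gripper":255},{"tx":-3.9,"ty":-2.1,"tz":-0.5,"ax":0,"ay":0,"az":0,"gripper":255},{"tx":-3.9,"ty":-2.1,"tz":-0.5,"ax":0,"ay":0,"az":0,"gripper":255},{"tx":-3.9,"ty":-2.1,"tz":-0.5,"ax":0,"ay":0,"az":0,"gripper":255},{"tx":-3.9,"ty":-2.1,"tz":-0.5,"ax":0,"ay":0,"az":0,"gripper":255},{"tx":-3.9,"ty":-2.1,"tz":-0.5,"ax":0,"ay":0,"az":0,"gripper":255},{"tx":-3.9,"ty":-2.1,"tz":-0.5,"ax":0,"ay":0,"az":0,"gripper":255}]'
python3 -m jog '[{"tx":0,"ty":0,"tz":0,"ax":0,"ay":0,"az":0.1495,"gripper":255},{"tx":0,"ty":0,"tz":0,"ax":0,"ay":0,"az":0.1495,"gripper":255},{"tx":0,"ty":0,"tz":0,"ax":0,"ay":0,"az":0.1495,"gripper":255},{"tx":0,"ty":0,"tz":0,"ax":0,"ay":0,"az":0.1495,"gripper":255},{"tx":0,"ty":0,"tz":0,"ax":0,"ay":0,"az":0.1495,"gripper":255},{"tx":0,"ty":0,"tz":0,"ax":0,"ay":0,"az":0.1495,"gripper":255},{"tx":0,"ty":0,"tz":0,"ax":0,"ay":0,"az":0.1495,"gripper":255},{"tx":0,"ty":0,"tz":0,"ax":0,"ay":0,"az":0.1495,"gripper":255}]'
python3 -m jog '[{"tx":0,"ty":0,"tz":0,"ax":0,"ay":0,"az":0.148,"gripper":255},{"tx":0,"ty":0,"tz":0,"ax":0,"ay":0,"az":0,"gripper":255}]'
python3 - <<'E'
from plant import robot
import cv2
d=robot.snapshot("wrist"); cv2.imwrite("pics/w1.png",d["pixels"])
import pickle;pickle.dump(d,open("w1.pkl","wb"))
E
```

```text
time: 1.7
tcp_pos: [0.5972, 0.089, 0.3015]
orientation: [180.0, -0.0, 163.5]
ft_force: [0.0, 0.3, 0.0]
grip_width: -0.001
time: 2.5
tcp_pos: [0.5962, 0.0905, 0.3012]
orientation: [-180.0, -0.0, 94.6]
ft_force: [0.2, 0.3, -0.5]
grip_width: 0.0
time: 2.7
tcp_pos: [0.5962, 0.0905, 0.3012]
orientation: [-180.0, -0.0, 86.4]
ft_force: [0.2, 0.1, 0.5]
grip_width: 0.001
```

View pics/w1.png

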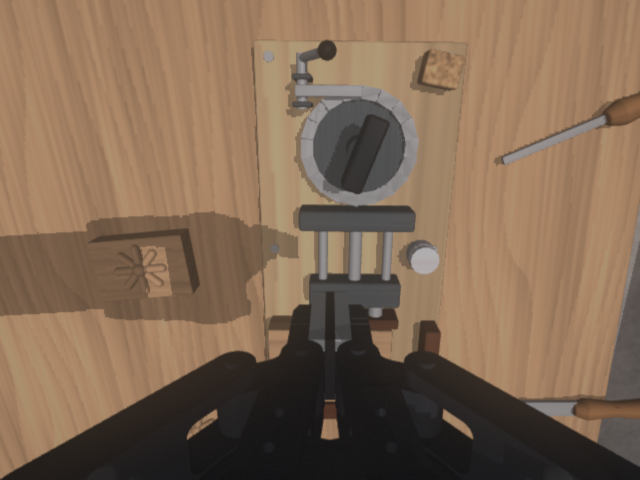

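The wrist view shows the board edges at x≈255 and 466 (row 41), the ball at (327,50), the wheel centred near (359,146) and the grip bar from (380,118) to (352,190).

```bash
python3 - <<'E'
from h import *
import pickle
np.set_printoptions(precision=4,suppress=True)
d=pickle.load(open("w1.pkl","rb"));T,S=pickle.load(open("cam.pkl","rb"))
for p in [(255,41),(466,43),(265,360),(443,300)]: print(p,onz(d,*p,.018))
c=lambda u,v:(235+u/4.6,170+v/4.6)
cs=lambda u,v:(220+u/3.6,220+v/3.6)
print("ball TS,TW,SW,all",tri([(T,*c(65,222)),(S,*cs(707,187))]),tri([(T,*c(65,222)),(d,327,50)]),tri([(d,327,50),(S,*cs(707,187))]),tri([(d,327,50),(T,*c(65,222)),(S,*cs(707,187))]))
print("hinge z.052",onz(d,302,80,.052), "arm root",onz(d,297,91,.055))
print("wheel centre",[onz(d,(302+417)/2,146,z) for z in (.04,.05,.06)])
# bar top corners: left end (+y) and right end in top/scene/wrist
print("barL far-left corner", tri([(T,*c(160,148)),(d,389,121)]))
for z in (.10,.11,.12,.13):
  a=onz(d,380,118,z);b=onz(d,352,190,z);print(z,a,b,(a+b)/2,np.linalg.norm(a-b),np.degrees(np.arctan2(*(a-b)[[1,0]])))
E
python3 - <<'E'
import cv2
a=cv2.imread("pics/w1.png")[30:220,240:480]
cv2.imwrite("pics/w1c.png",cv2.resize(a,None,fx=3.2,fy=3.1,interpolation=cv2.INTER_CUBIC))
E
```

```text
(255, 41) [0.5321 0.2361 0.018 ]
(466, 43) [0.7376 0.2217 0.018 ]
(265, 360) [ 0.5019 -0.125   0.018 ]
(443, 300) [ 0.722  -0.0553  0.018 ]
ball TS,TW,SW,all [0.6002 0.2127 0.1013] [0.6017 0.2131 0.0954] [0.6013 0.2134 0.1022] [0.6008 0.2128 0.1015]
hinge z.052 [0.577  0.1955 0.052 ] arm root [0.5718 0.1861 0.055 ]
wheel centre [array([0.6285, 0.1316, 0.04  ]), array([0.6278, 0.1325, 0.05  ]), array([0.6271, 0.1333, 0.06  ])]
barL far-left corner [0.6493 0.1561 0.0979]
0.1 [0.6423 0.1586 0.1   ] [0.6164 0.0995 0.1   ] [0.6293 0.129  0.1   ] 0.06459065949433675 66.31372917185976
0.11 [0.6411 0.1589 0.11  ] [0.6159 0.1014 0.11  ] [0.6285 0.1301 0.11  ] 0.06271550646976548 66.3137291718597
0.12 [0.6399 0.1591 0.12  ] [0.6155 0.1034 0.12  ] [0.6277 0.1313 0.12  ] 0.06084035344519413 66.31372917185983
0.13 [0.6387 0.1594 0.13  ] [0.615  0.1054 0.13  ] [0.6269 0.1324 0.13  ] 0.05896520042062285 66.31372917185975
```

View pics/w1c.png

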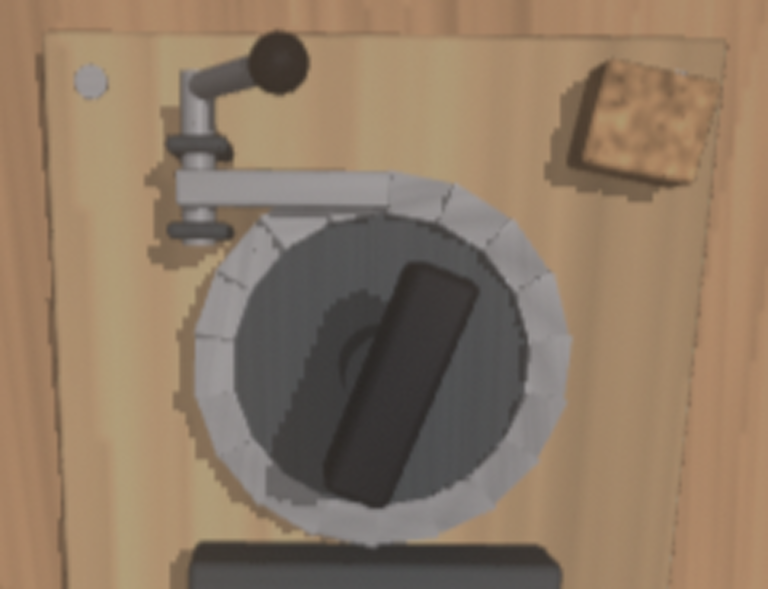

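```bash
python3 - <<'E'
from h import *
import pickle
np.set_printoptions(precision=4,suppress=True)
d=pickle.load(open("w1.pkl","rb"));T,S=pickle.load(open("cam.pkl","rb"))
cs=lambda u,v:(220+u/3.6,220+v/3.6)
print("mallet",onz(S,535,340,0.0),onz(T,140,195,.25))
print("bar top centre",tri([(d,366,154),(S,*cs(556,152))]))
for z in (.09,.1,.11,.12): print(z,(proj(S,[.6285,.130,z])-220)*3.6)
E
python3 -m jog '[{"tx":3.2,"ty":0.8,"tz":3.0,"ax":0,"ay":0,"az":0,"gripper":255},{"tx":3.2,"ty":0.8,"tz":3.0,"ax":0,"ay":0,"az":0,"gripper":255},{"tx":3.2,"ty":0.8,"tz":3.0,"ax":0,"ay":0,"az":0,"gripper":255},{"tx":3.3,"ty":0.6,"tz":3.0,"ax":0,"ay":0,"az":0,"gripper":255},{"tx":0,"ty":0,"tz":0,"ax":0,"ay":0,"az":0,"gripper":255}]'
python3 - <<'E'
from plant import robot
import cv2
d=robot.snapshot("wrist"); cv2.imwrite("pics/w2.png",d["pixels"])
import pickle;pickle.dump(d,open("w2.pkl","wb"))
E
```

```text
mallet [0.5678 0.4551 0.    ] [0.6235 0.4575 0.25  ]
bar top centre [0.628  0.1326 0.116 ]
0.09 [547.5513 187.9163]
0.1 [548.2539 173.7335]
0.11 [548.9647 159.3843]
0.12 [549.684  144.8657]
time: 3.25
tcp_pos: [0.6324, 0.2207, 0.1759]
orientation: [-179.5, 0.1, 87.0]
ft_force: [-0.7, -0.2, 0.4]
grip_width: -0.002
```

View pics/w2.png

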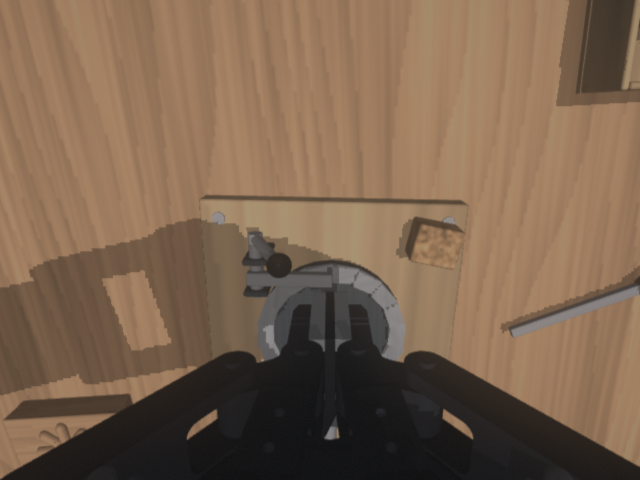

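The ball is at (279,265), and the finger stands to its right (+x side), clear of the pawl arm.

```bash
python3 - <<'E'
from h import *
import pickle
np.set_printoptions(precision=4,suppress=True)
d=pickle.load(open("w1.pkl","rb"));e=pickle.load(open("w2.pkl","rb"));T,S=pickle.load(open("cam.pkl","rb"))
print(tri([(d,327,50),(e,279,265)]))
print([onz(e,*p,.018) for p in [(203,199),(465,204)]])
E
python3 -m jog '[{"tx":0,"ty":0,"tz":3.5,"ax":0,"ay":0,"az":0,"gripper":255},{"tx":0,"ty":0,"tz":3.5,"ax":0,"ay":0,"az":0,"gripper":255},{"tx":0,"ty":0,"tz":3.0,"ax":0,"ay":0,"az":0,"gripper":255},{"tx":0,"ty":0,"tz":0,"ax":0,"ay":0,"az":0,"gripper":255}]'
python3 - <<'E'
from plant import robot
import cv2
d=robot.snapshot("wrist"); cv2.imwrite("pics/w3.png",d["pixels"])
E
```

```text
[0.6016 0.2126 0.1025]
[array([0.5336, 0.2371, 0.018 ]), array([0.7361, 0.2229, 0.018 ])]
time: 3.7
tcp_pos: [0.6326, 0.2161, 0.0785]
orientation: [-179.7, 0.1, 86.6]
ft_force: [-1.0, -0.6, 0.4]
grip_width: -0.0
```

View pics/w3.png

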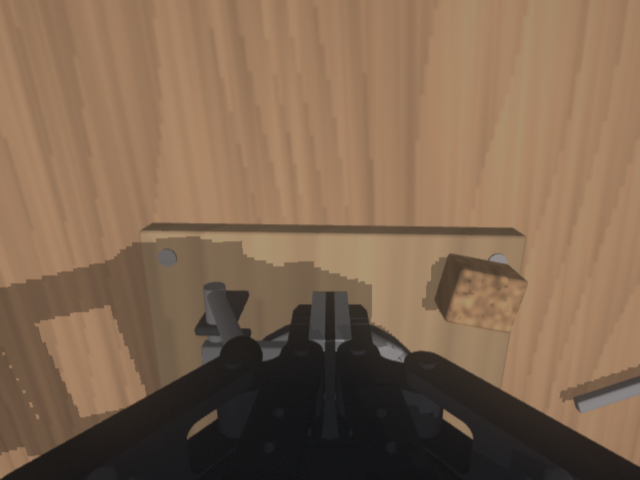

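```bash
python3 -m jog '[{"tx":0,"ty":-0.8,"tz":0,"ax":0,"ay":0,"az":0,"gripper":255},{"tx":0,"ty":-0.6,"tz":0,"ax":0,"ay":0,"az":0,"gripper":255},{"tx":0,"ty":-0.6,"tz":0,"ax":0,"ay":0,"az":0,"gripper":255},{"tx":0,"ty":-0.6,"tz":0,"ax":0,"ay":0,"az":0,"gripper":255},{"tx":0,"ty":-0.6,"tz":0,"ax":0,"ay":0,"az":0,"gripper":255},{"tx":0,"ty":-0.6,"tz":0,"ax":0,"ay":0,"az":0,"gripper":255},{"tx":0,"ty":0,"tz":0,"ax":0,"ay":0,"az":0,"gripper":255}]'
python3 - <<'E'
from plant import robot
import cv2
d=robot.snapshot("wrist"); cv2.imwrite("pics/w4.png",d["pixels"])
d=robot.snapshot("scene"); cv2.imwrite("pics/s4.png",cv2.resize(d["pixels"][200:360,300:500],None,fx=3.6,fy=3.6,interpolation=cv2.INTER_CUBIC))
E
```

```text
time: 4.45
tcp_pos: [0.5951, 0.2199, 0.0813]
orientation: [-179.9, 0.0, 86.5]
ft_force: [0.1, -0.6, 0.3]
grip_width: 0.002
```

View pics/w4.png

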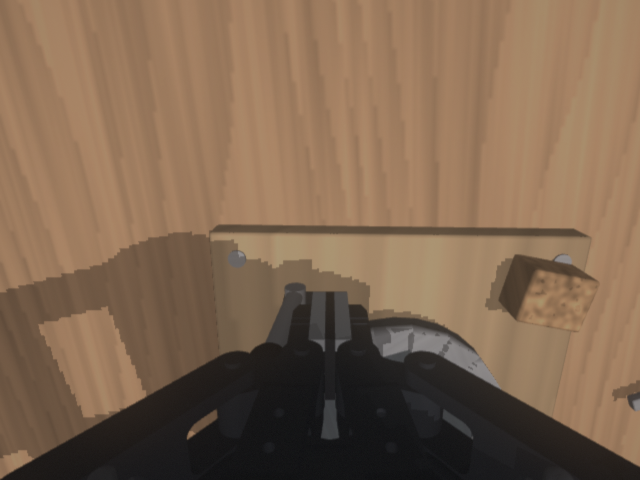

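View pics/s4.png

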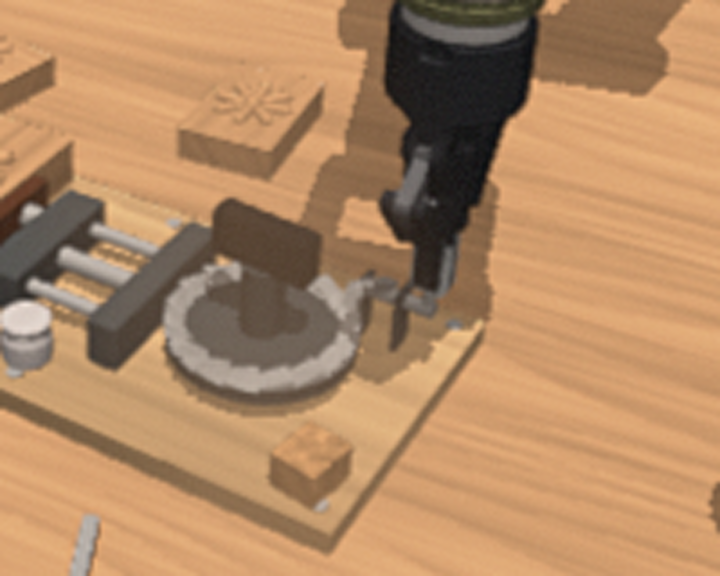

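The finger is on the lever and the pawl is lifting. Continuing the push.

```bash
python3 -m jog '[{"tx":0,"ty":-0.5,"tz":0.3,"ax":0,"ay":0,"az":0,"gripper":255},{"tx":0,"ty":-0.5,"tz":0,"ax":0,"ay":0,"az":0,"gripper":255},{"tx":0,"ty":-0.5,"tz":0,"ax":0,"ay":0,"az":0,"gripper":255},{"tx":0,"ty":-0.4,"tz":0,"ax":0,"ay":0,"az":0,"gripper":255},{"tx":0,"ty":0,"tz":0,"ax":0,"ay":0,"az":0,"gripper":255},{"tx":0,"ty":0,"tz":0,"ax":0,"ay":0,"az":0,"gripper":255}]'
python3 - <<'E'
from plant import robot
import cv2
d=robot.snapshot("wrist"); cv2.imwrite("pics/w5.png",d["pixels"])
d=robot.snapshot("scene"); cv2.imwrite("pics/s5.png",cv2.resize(d["pixels"][200:360,300:500],None,fx=3.6,fy=3.6,interpolation=cv2.INTER_CUBIC))
E
```

```text
time: 5.15
tcp_pos: [0.5771, 0.2209, 0.0785]
orientation: [180.0, -0.0, 86.5]
ft_force: [-0.4, -0.7, -0.3]
grip_width: 0.001
```

View pics/w5.png

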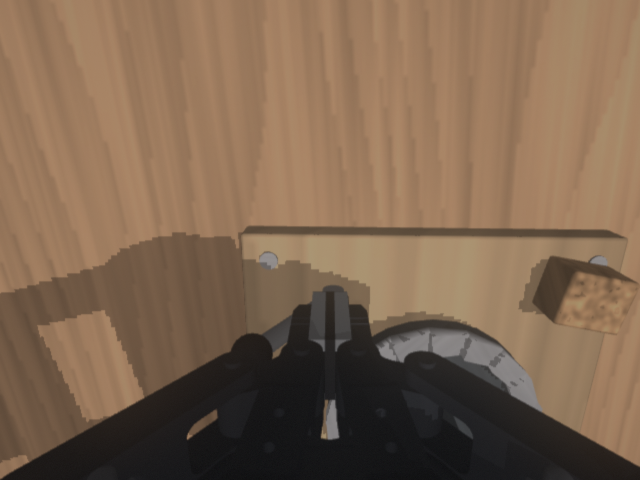

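View pics/s5.png

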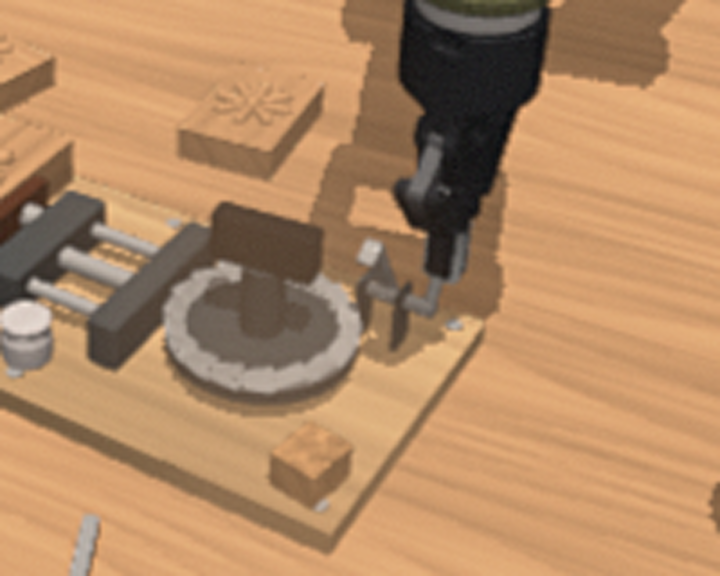

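```bash
python3 -m jog '[{"tx":0,"ty":0.3,"tz":-2,"ax":0,"ay":0,"az":0,"gripper":255},{"tx":0,"ty":0,"tz":-5,"ax":0,"ay":0,"az":0,"gripper":255},{"tx":-3,"ty":1.5,"tz":-3.5,"ax":0,"ay":0,"az":0,"gripper":255},{"tx":-3,"ty":1.2,"tz":-2,"ax":0,"ay":0,"az":0,"gripper":255},{"tx":-2.9,"ty":1.2,"tz":0,"ax":0,"ay":0,"az":0.118,"gripper":0},{"tx":0,"ty":0,"tz":0,"ax":0,"ay":0,"az":0.118,"gripper":0},{"tx":0,"ty":0,"tz":0,"ax":0,"ay":0,"az":0.116,"gripper":0},{"tx":0,"ty":0,"tz":0,"ax":0,"ay":0,"az":0,"gripper":0}]'
python3 - <<'E'
from plant import robot
import cv2,pickle
d=robot.snapshot("wrist"); cv2.imwrite("pics/w6.png",d["pixels"]);pickle.dump(d,open("w6.pkl","wb"))
d=robot.snapshot("scene"); cv2.imwrite("pics/s6.png",cv2.resize(d["pixels"][200:360,300:500],None,fx=3.6,fy=3.6,interpolation=cv2.INTER_CUBIC))
s=robot.read_state();print(s['tcp_pos'],s['orientation'])
E
```

```text
time: 6.05
tcp_pos: [0.6137, 0.1291, 0.2032]
orientation: [-180.0, 0.0, 66.2]
ft_force: [0.1, -0.2, 0.4]
grip_width: 0.678
[0.61364079 0.12955382 0.20327967] [-1.79997625e+02  1.45014159e-03  6.65185242e+01]
```

View pics/w6.png

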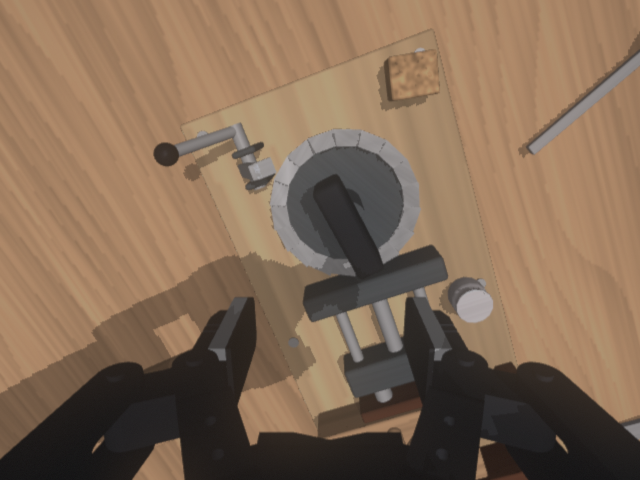

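View pics/s6.png

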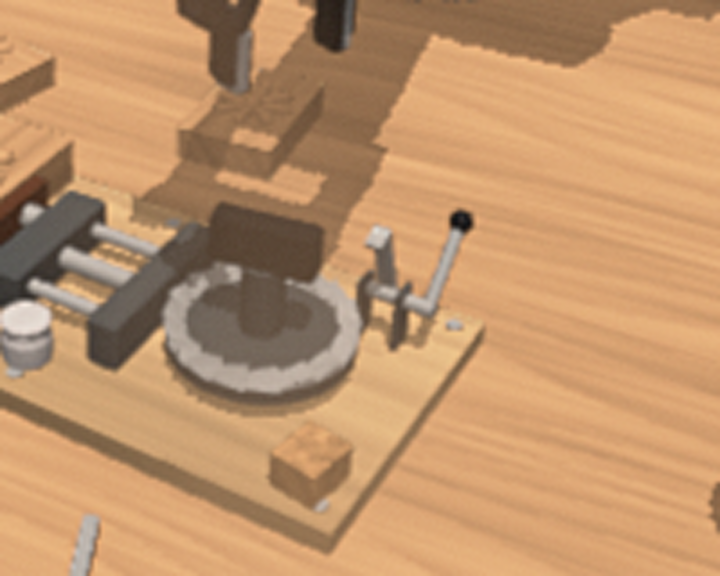

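The pawl is thrown back (ball at (166,154) in the wrist view). The knob sprang back about 25° when it was released, so I'll re-measure the bar.

```bash
python3 - <<'E'
from h import *
import pickle,cv2
np.set_printoptions(precision=4,suppress=True)
d=pickle.load(open("w6.pkl","rb"))
a=d["pixels"][110:310,220:460]
cv2.imwrite("pics/w6c.png",cv2.resize(a,None,fx=3,fy=3,interpolation=cv2.INTER_CUBIC))
print("ball",onz(d,166,154,.091),"wheel", onz(d,346,203,.048))
E
```

```text
ball [0.5391 0.2171 0.091 ] wheel [0.629  0.1323 0.048 ]
```

View pics/w6c.png

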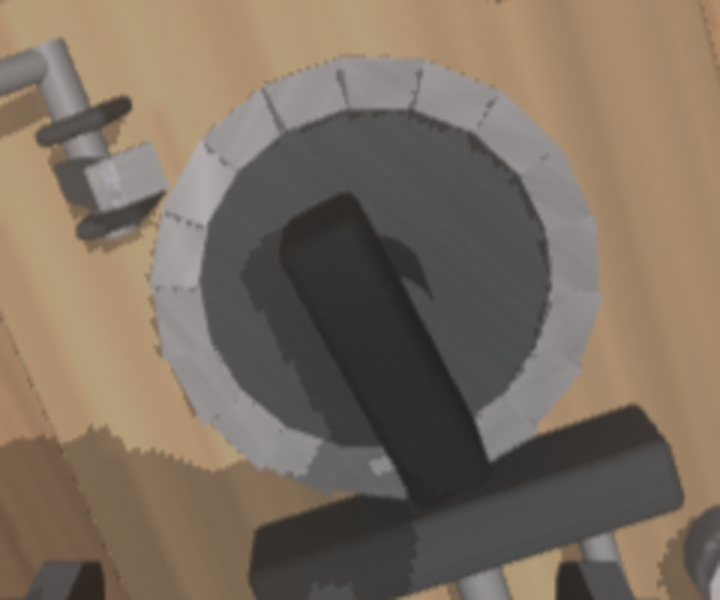

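```bash
python3 -m jog '[{"tx":0,"ty":0,"tz":0,"ax":0,"ay":0,"az":-0.116,"gripper":0},{"tx":0,"ty":0,"tz":0,"ax":0,"ay":0,"az":-0.116,"gripper":0},{"tx":0,"ty":0,"tz":0,"ax":0,"ay":0,"az":-0.116,"gripper":0},{"tx":0,"ty":0,"tz":0,"ax":0,"ay":0,"az":-0.116,"gripper":0},{"tx":0.1,"ty":1.55,"tz":3,"ax":0,"ay":0,"az":0,"gripper":0},{"tx":0,"ty":0,"tz":3,"ax":0,"ay":0,"az":0,"gripper":0},{"tx":0,"ty":0,"tz":0,"ax":0,"ay":0,"az":0,"gripper":0},{"tx":0,"ty":0,"tz":0,"ax":0,"ay":0,"az":0,"gripper":0}]'
python3 - <<'E'
from plant import robot
import cv2,pickle
d=robot.snapshot("wrist"); cv2.imwrite("pics/w7.png",d["pixels"]);pickle.dump(d,open("w7.pkl","wb"))
s=robot.read_state();print(s['tcp_pos'],s['orientation'],s['wrist_torque'])
E
```

```text
time: 6.95
tcp_pos: [0.6291, 0.1315, 0.144]
orientation: [-180.0, 0.0, 93.0]
ft_force: [-0.4, 0.6, 0.5]
grip_width: 0.998
[0.62956251 0.13145328 0.14496231] [1.79877164e+02 4.45999175e-03 9.29958961e+01] [ 0.00357635  0.0257516  -0.02173749]
```

View pics/w7.png

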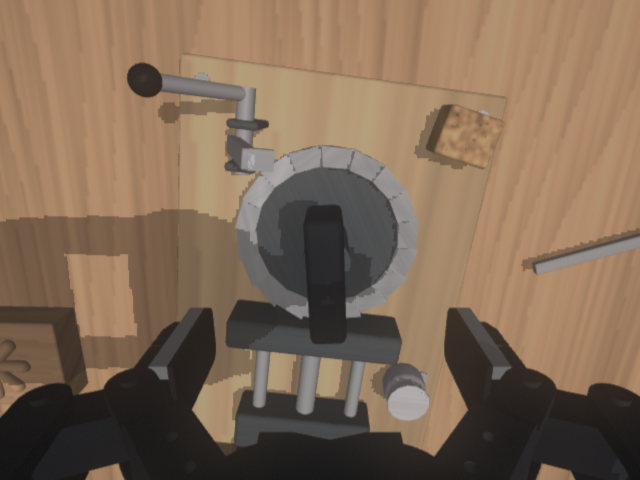

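The bar is vertical in the image and centred between the fingers, at (326,275). Descending and gripping.

```bash
python3 -m jog '[{"tx":0,"ty":0,"tz":3.5,"ax":0,"ay":0,"az":0,"gripper":0},{"tx":0,"ty":0,"tz":3.2,"ax":0,"ay":0,"az":0,"gripper":0},{"tx":0,"ty":0,"tz":0,"ax":0,"ay":0,"az":0,"gripper":255},{"tx":0,"ty":0,"tz":0,"ax":0,"ay":0,"az":0,"gripper":255},{"tx":0,"ty":0,"tz":0,"ax":0,"ay":0,"az":0,"gripper":255},{"tx":0,"ty":0,"tz":0,"ax":0,"ay":0,"az":0,"gripper":255},{"tx":0,"ty":0,"tz":0,"ax":0,"ay":0,"az":0,"gripper":255},{"tx":0,"ty":0,"tz":0,"ax":0,"ay":0,"az":0,"gripper":255}]'
python3 - <<'E'
from plant import robot
import cv2,pickle
d=robot.snapshot("wrist"); cv2.imwrite("pics/w8.png",d["pixels"])
for i in range(5):
  s=robot.read_state();print(s['tcp_pos'],s['orientation'][2],s['wrist_torque'],s['grip_width']); robot.snapshot("top")
E
```

```text
time: 7.8
tcp_pos: [0.6275, 0.1313, 0.0787]
orientation: [-179.9, 0.0, 93.0]
ft_force: [-12.9, -1.8, 13.3]
grip_width: 0.266
[0.62752394 0.13129916 0.07869499] 92.95209090202565 [-0.21929245  2.03201272  0.02117406] 0.2706486725236839
[0.62752005 0.13130166 0.0786939 ] 92.95096039268755 [-0.21999469  2.03797944 -0.02801387] 0.26889674285615806
[0.62752025 0.13131782 0.07869015] 92.95385241720894 [-0.21942254  2.05253845  0.00538228] 0.2656359072335118
[0.62754078 0.13129537 0.07869631] 92.94854606583742 [-0.23933598  1.98134428 -0.05978294] 0.2694147589993197
[0.62753869 0.13128406 0.07869076] 92.94686810819371 [-0.1922768   1.99673203 -0.02368757] 0.26661295776849486
```

View pics/w8.png

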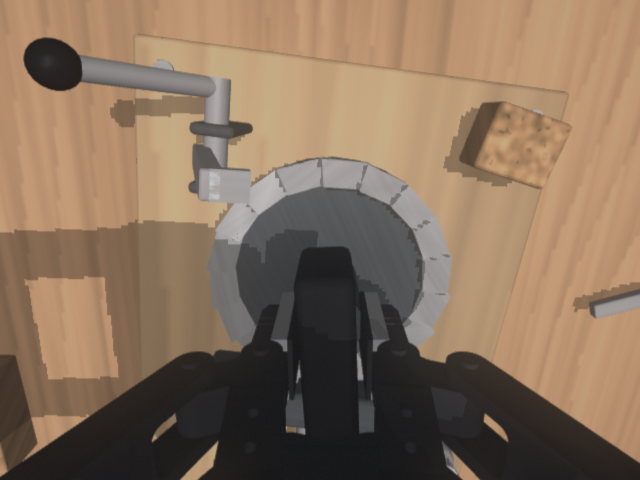

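```bash
python3 -m jog '[{"tx":0,"ty":-0.15,"tz":-0.25,"ax":0,"ay":0,"az":0,"gripper":255},{"tx":0,"ty":0,"tz":0,"ax":0,"ay":0,"az":0,"gripper":255}]'
python3 - <<'E'
from plant import robot
s=robot.read_state();print(s['tcp_pos'],s['orientation'][2],s['wrist_torque'],s['grip_width'])
E
```

```text
time: 8.3
tcp_pos: [0.6273, 0.1313, 0.0789]
orientation: [-180.0, -0.0, 92.9]
ft_force: [-1.3, 0.7, -5.3]
grip_width: 0.268
[0.62728016 0.13128528 0.07893769] 92.9276636217113 [0.00467157 0.1085024  0.00882674] 0.26760767850297074
```

```bash
python3 -m jog '[{"tx":0,"ty":0,"tz":0,"ax":0,"ay":0,"az":-0.08,"gripper":255},{"tx":0,"ty":0,"tz":0,"ax":0,"ay":0,"az":-0.08,"gripper":255},{"tx":0,"ty":0,"tz":0,"ax":0,"ay":0,"az":-0.08,"gripper":255},{"tx":0,"ty":0,"tz":0,"ax":0,"ay":0,"az":-0.08,"gripper":255},{"tx":0,"ty":0,"tz":0,"ax":0,"ay":0,"az":-0.08,"gripper":255},{"tx":0,"ty":0,"tz":0,"ax":0,"ay":0,"az":-0.08,"gripper":255},{"tx":0,"ty":0,"tz":0,"ax":0,"ay":0,"az":0,"gripper":255}]'
python3 - <<'E'
from plant import robot
s=robot.read_state();print(s['tcp_pos'],s['orientation'][2],s['wrist_torque'],s['grip_width'])
E
```

```text
time: 9.0
tcp_pos: [0.6271, 0.1312, 0.0789]
orientation: [-179.9, -0.0, 120.5]
ft_force: [-3.7, 0.5, -2.8]
grip_width: 0.266
[0.62709838 0.13122947 0.07888722] 120.46876929503345 [0.0759038  0.50453109 0.08477942] 0.26613172458285
```

```bash
python3 -m jog '[{"tx":0,"ty":0,"tz":0,"ax":0,"ay":0,"az":-0.09,"gripper":255},{"tx":0,"ty":0,"tz":0,"ax":0,"ay":0,"az":-0.09,"gripper":255},{"tx":0,"ty":0,"tz":0,"ax":0,"ay":0,"az":-0.09,"gripper":255},{"tx":0,"ty":0,"tz":0,"ax":0,"ay":0,"az":-0.09,"gripper":255},{"tx":0,"ty":0,"tz":0,"ax":0,"ay":0,"az":-0.09,"gripper":255},{"tx":0,"ty":0,"tz":0,"ax":0,"ay":0,"az":-0.08,"gripper":255},{"tx":0,"ty":0,"tz":0,"ax":0,"ay":0,"az":0,"gripper":255},{"tx":0,"ty":0,"tz":0,"ax":0,"ay":0,"az":0,"gripper":255}]'
python3 - <<'E'
from plant import robot
s=robot.read_state();print(s['tcp_pos'],s['orientation'][2],s['wrist_torque'],s['grip_width'])
import cv2
d=robot.snapshot("top"); cv2.imwrite("pics/t9.png",cv2.resize(d["pixels"][170:270,235:405],None,fx=4.6,fy=4.6,interpolation=cv2.INTER_CUBIC))
E
```

```text
time: 9.8
tcp_pos: [0.6269, 0.1311, 0.0789]
orientation: [-179.9, -0.1, 150.6]
ft_force: [-5.0, -1.1, -1.7]
grip_width: 0.268
[0.62690219 0.13106494 0.07891694] 150.64662451388153 [-0.02818786  0.77549377  0.05621681] 0.26756799568592543
```

View pics/t9.png

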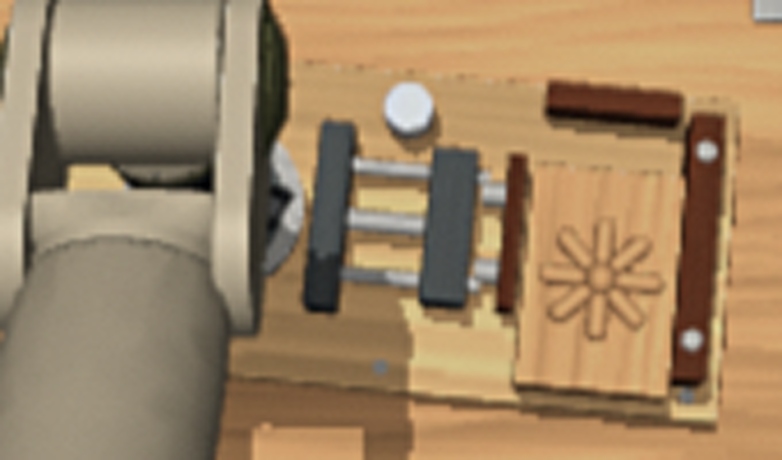

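```bash
python3 -m jog '[{"tx":0,"ty":0,"tz":0,"ax":0,"ay":0,"az":0,"gripper":60},{"tx":0,"ty":0,"tz":0,"ax":0,"ay":0,"az":0,"gripper":60},{"tx":0,"ty":0,"tz":0,"ax":0,"ay":0,"az":0,"gripper":60},{"tx":0,"ty":0,"tz":-1.5,"ax":0,"ay":0,"az":0,"gripper":60},{"tx":0,"ty":0,"tz":-4,"ax":0,"ay":0,"az":0,"gripper":60},{"tx":0,"ty":0,"tz":-5,"ax":0,"ay":0,"az":0,"gripper":60},{"tx":0,"ty":0,"tz":-5,"ax":0,"ay":0,"az":-0.14,"gripper":255},{"tx":0,"ty":0,"tz":-4,"ax":0,"ay":0,"az":-0.14,"gripper":255}]'
python3 -m jog '[{"tx":0,"ty":0,"tz":-1,"ax":0,"ay":0,"az":-0.14,"gripper":255},{"tx":4,"ty":-2,"tz":0,"ax":0,"ay":0,"az":-0.03,"gripper":255},{"tx":4,"ty":-3,"tz":0,"ax":0,"ay":0,"az":0,"gripper":255},{"tx":4,"ty":-3,"tz":0,"ax":0,"ay":0,"az":0,"gripper":255},{"tx":1,"ty":-4.5,"tz":0,"ax":0,"ay":0,"az":0,"gripper":255},{"tx":1,"ty":-4.5,"tz":0,"ax":0,"ay":0,"az":0,"gripper":255},{"tx":0,"ty":-4.5,"tz":0,"ax":0,"ay":0,"az":0,"gripper":255},{"tx":0,"ty":0,"tz":0,"ax":0,"ay":0,"az":0,"gripper":255}]'
python3 - <<'E'
from plant import robot
import cv2,pickle
s=robot.read_state();print(s['tcp_pos'],s['orientation'])
d=robot.snapshot("wrist"); cv2.imwrite("pics/w10.png",d["pixels"]);pickle.dump(d,open("w10.pkl","wb"))
E
```

```text
time: 10.65
tcp_pos: [0.6278, 0.1313, 0.2777]
orientation: [179.9, 0.2, 167.1]
ft_force: [1.6, -0.0, -0.9]
grip_width: 0.433
time: 11.45
tcp_pos: [0.4742, -0.0781, 0.2843]
orientation: [-179.9, 0.1, 176.2]
ft_force: [0.7, 0.7, 0.4]
grip_width: -0.002
[ 0.47424269 -0.07810558  0.28430954] [-1.79906966e+02  8.84710552e-02  1.76217888e+02]
```

View pics/w10.png

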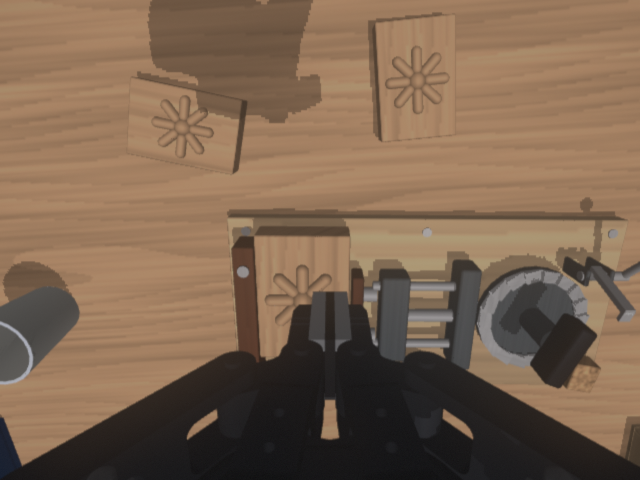

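The small tiles are at (185,125) and (415,80). The panel's near edge runs (256,228)–(350,228), and a gap to the jaw is visible at (352,290).

```bash
python3 - <<'E'
from h import *
import pickle,cv2
np.set_printoptions(precision=4,suppress=True)
d=pickle.load(open("w10.pkl","rb"))
for p,z in [((256,228),.054),((350,228),.054),((255,235),.054),((349,236),.054),((229,217),.018),((625,220),.018),((255,290),.054),((349,290),.054)]: print(p,onz(d,*p,z))
a=d["pixels"][200:360,220:420]
cv2.imwrite("pics/w10c.png",cv2.resize(a,None,fx=3.8,fy=3.7,interpolation=cv2.INTER_CUBIC))
E
```

```text
(256, 228) [ 0.5027 -0.1528  0.054 ]
(350, 228) [ 0.5087 -0.0607  0.054 ]
(255, 235) [ 0.5098 -0.1547  0.054 ]
(349, 236) [ 0.5168 -0.0621  0.054 ]
(229, 217) [ 0.4989 -0.1878  0.018 ]
(625, 220) [0.5295 0.234  0.018 ]
(255, 290) [ 0.569  -0.1619  0.054 ]
(349, 290) [ 0.5753 -0.0651  0.054 ]
```

View pics/w10c.png

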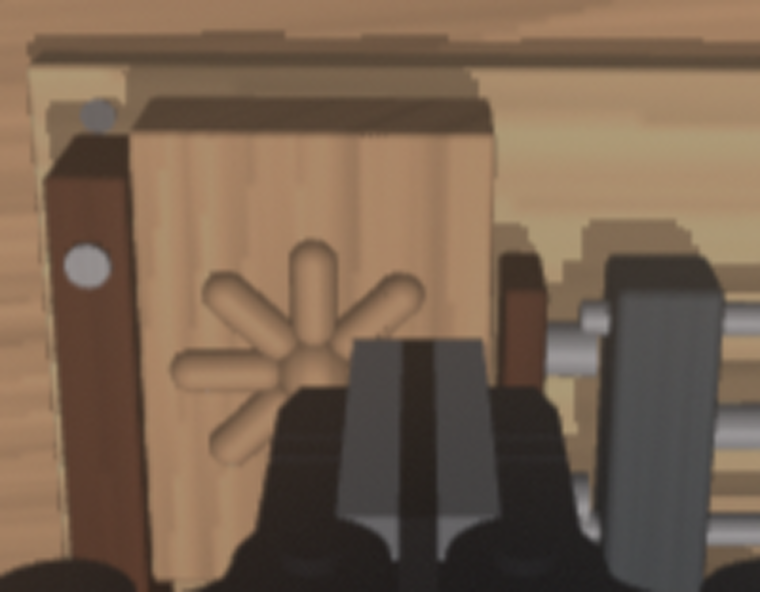

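```bash
python3 -m jog '[{"tx":-0.4,"ty":-1.4,"tz":4,"ax":0,"ay":0,"az":0,"gripper":255},{"tx":-0.4,"ty":-1.45,"tz":4,"ax":0,"ay":0,"az":0,"gripper":255},{"tx":-0.4,"ty":0,"tz":4.5,"ax":0,"ay":0,"az":0,"gripper":255},{"tx":0,"ty":0,"tz":4.5,"ax":0,"ay":0,"az":0,"gripper":255},{"tx":0,"ty":0,"tz":4.5,"ax":0,"ay":0,"az":0,"gripper":255},{"tx":0,"ty":0,"tz":3.4,"ax":0,"ay":0,"az":0,"gripper":255},{"tx":0,"ty":0,"tz":0,"ax":0,"ay":0,"az":0,"gripper":255}]'
python3 - <<'E'
from plant import robot
import cv2,pickle
s=robot.read_state();print(s['tcp_pos'],s['orientation'],s['ft_force'])
d=robot.snapshot("wrist"); cv2.imwrite("pics/w11.png",d["pixels"])
E
```

```text
time: 12.2
tcp_pos: [0.4832, -0.1012, 0.0318]
orientation: [179.8, -0.4, 176.6]
ft_force: [0.2, 0.7, 0.1]
grip_width: -0.004
[ 0.48320969 -0.10122328  0.03182899] [179.8384215   -0.37465613 176.61735759] [0.22457022 0.73075594 0.13671577]
```

View pics/w11.png

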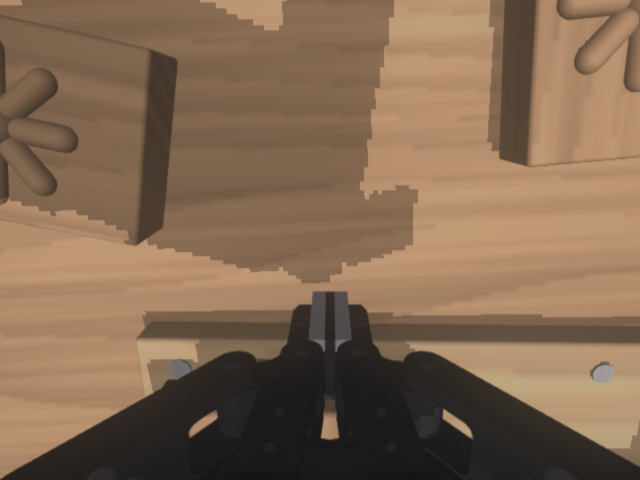

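```bash
python3 -m jog '[{"tx":-0.3,"ty":0,"tz":0,"ax":0,"ay":0,"az":0,"gripper":255},{"tx":0,"ty":0,"tz":0,"ax":0,"ay":0,"az":0,"gripper":255}]'
```

```text
time: 12.45
tcp_pos: [0.4893, -0.1034, 0.0368]
orientation: [-179.9, 0.2, 176.6]
ft_force: [0.9, -0.1, 0.7]
grip_width: 0.005
```

```bash
python3 -m jog '[{"tx":-0.3,"ty":-0.4,"tz":0.1,"ax":0,"ay":0,"az":0,"gripper":255},{"tx":-0.3,"ty":0,"tz":0,"ax":0,"ay":0,"az":0,"gripper":255},{"tx":-0.3,"ty":0,"tz":0,"ax":0,"ay":0,"az":0,"gripper":255},{"tx":-0.3,"ty":0,"tz":0,"ax":0,"ay":0,"az":0,"gripper":255},{"tx":-0.3,"ty":0,"tz":0,"ax":0,"ay":0,"az":0,"gripper":255},{"tx":-0.3,"ty":0,"tz":0,"ax":0,"ay":0,"az":0,"gripper":255}]'
python3 - <<'E'
from plant import robot
import cv2
d=robot.snapshot("top"); cv2.imwrite("pics/t12.png",cv2.resize(d["pixels"][170:270,235:405],None,fx=4.6,fy=4.6,interpolation=cv2.INTER_CUBIC))
E
```

```text
time: 13.05
tcp_pos: [0.5049, -0.108, 0.0338]
orientation: [180.0, -0.1, 176.6]
ft_force: [-4.9, -0.0, 4.9]
grip_width: 0.001
```

View pics/t12.png

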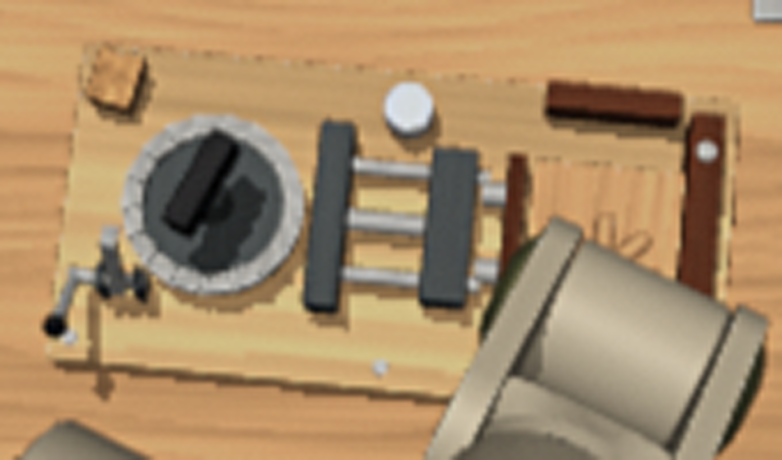

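In contact (5 N). Panel far edge is at crop row ≈157 and the stop at ≈122. I'll continue pushing.

```bash
python3 -m jog '[{"tx":-0.3,"ty":0,"tz":0,"ax":0,"ay":0,"az":0,"gripper":255},{"tx":-0.3,"ty":0,"tz":0,"ax":0,"ay":0,"az":0,"gripper":255},{"tx":-0.3,"ty":0,"tz":0,"ax":0,"ay":0,"az":0,"gripper":255},{"tx":-0.3,"ty":0,"tz":0,"ax":0,"ay":0,"az":0,"gripper":255},{"tx":-0.3,"ty":0,"tz":0,"ax":0,"ay":0,"az":0,"gripper":255},{"tx":-0.3,"ty":0,"tz":0,"ax":0,"ay":0,"az":0,"gripper":255},{"tx":-0.3,"ty":0,"tz":0,"ax":0,"ay":0,"az":0,"gripper":255}]'
python3 - <<'E'
from plant import robot
import cv2
d=robot.snapshot("top"); cv2.imwrite("pics/t13.png",cv2.resize(d["pixels"][170:270,235:405],None,fx=4.6,fy=4.6,interpolation=cv2.INTER_CUBIC))
E
```

```text
time: 13.8
tcp_pos: [0.5267, -0.1095, 0.0337]
orientation: [180.0, 0.0, 176.6]
ft_force: [-2.5, 0.7, -0.7]
grip_width: -0.001
```

View pics/t13.png

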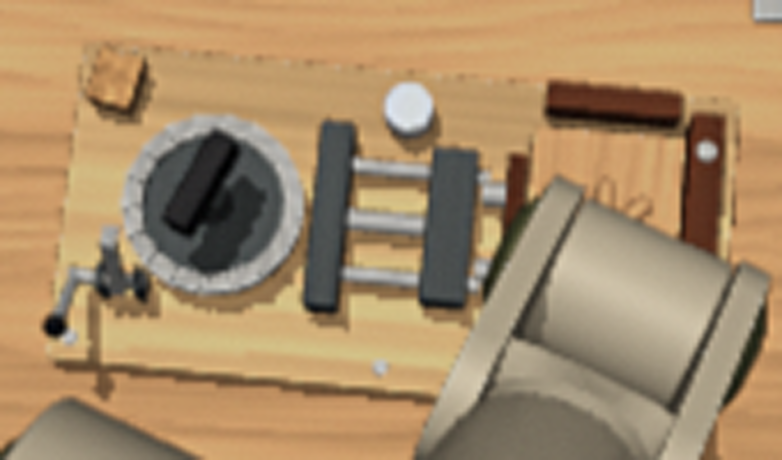

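```bash
python3 -m jog '[{"tx":-0.15,"ty":0,"tz":0,"ax":0,"ay":0,"az":0,"gripper":255},{"tx":-0.15,"ty":0,"tz":0,"ax":0,"ay":0,"az":0,"gripper":255},{"tx":-0.15,"ty":0,"tz":0,"ax":0,"ay":0,"az":0,"gripper":255}]'; python3 -m jog '[{"tx":-0.1,"ty":0,"tz":0,"ax":0,"ay":0,"az":0,"gripper":255},{"tx":-0.1,"ty":0,"tz":0,"ax":0,"ay":0,"az":0,"gripper":255}]'
```

```text
time: 14.15
tcp_pos: [0.531, -0.1098, 0.0338]
orientation: [180.0, 0.0, 176.6]
ft_force: [-2.9, 0.4, 1.0]
grip_width: -0.004
time: 14.35
tcp_pos: [0.533, -0.1099, 0.0338]
orientation: [180.0, -0.0, 176.6]
ft_force: [-2.1, 0.7, 1.3]
grip_width: -0.005
```

```bash
python3 - <<'E'
from plant import robot
import cv2
d=robot.snapshot("top"); cv2.imwrite("pics/t14.png",cv2.resize(d["pixels"][170:270,315:405],None,fx=6,fy=6,interpolation=cv2.INTER_CUBIC))
d=robot.snapshot("scene"); cv2.imwrite("pics/s14.png",cv2.resize(d["pixels"][220:310,220:350],None,fx=6,fy=6,interpolation=cv2.INTER_CUBIC))
E
```

```text
(no output)
```

View pics/t14.png

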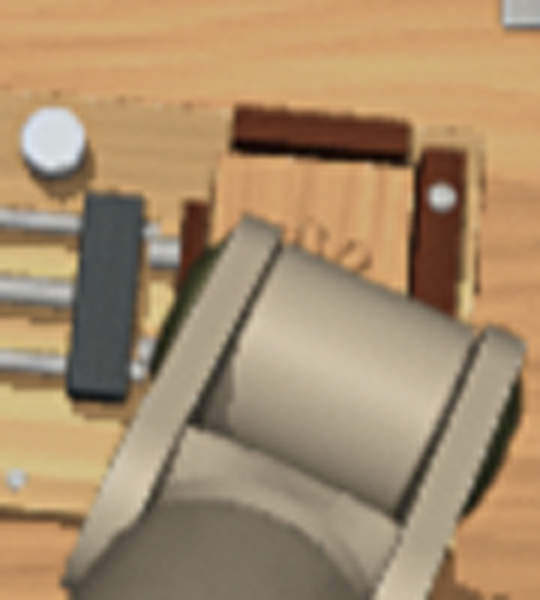

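View pics/s14.png

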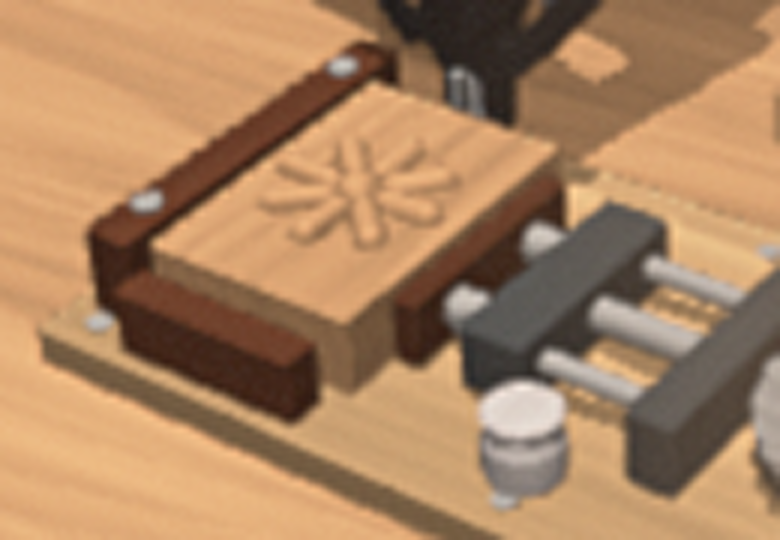

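A small gap to the stop remains (scene crop around (315,345)). Creeping on.

```bash
for i in 1; do python3 -m jog '[{"tx":-0.1,"ty":0,"tz":0,"ax":0,"ay":0,"az":0,"gripper":255},{"tx":-0.1,"ty":0,"tz":0,"ax":0,"ay":0,"az":0,"gripper":255},{"tx":-0.1,"ty":0,"tz":0,"ax":0,"ay":0,"az":0,"gripper":255}]'; python3 -m jog '[{"tx":-0.1,"ty":0,"tz":0,"ax":0,"ay":0,"az":0,"gripper":255},{"tx":-0.1,"ty":0,"tz":0,"ax":0,"ay":0,"az":0,"gripper":255}]'; done
```

```text
time: 14.75
tcp_pos: [0.5359, -0.1101, 0.0338]
orientation: [180.0, -0.0, 176.6]
ft_force: [-1.6, 0.7, 0.5]
grip_width: 0.003
time: 14.95
tcp_pos: [0.538, -0.1102, 0.0338]
orientation: [-180.0, -0.0, 176.6]
ft_force: [-1.5, 0.9, 0.6]
grip_width: 0.003
```

```bash
python3 -m jog '[{"tx":-0.1,"ty":0,"tz":0,"ax":0,"ay":0,"az":0,"gripper":255},{"tx":-0.1,"ty":0,"tz":0,"ax":0,"ay":0,"az":0,"gripper":255}]'; python3 -m jog '[{"tx":-0.1,"ty":0,"tz":0,"ax":0,"ay":0,"az":0,"gripper":255}]'
python3 - <<'E'
from plant import robot
import cv2
d=robot.snapshot("scene"); cv2.imwrite("pics/s15.png",cv2.resize(d["pixels"][220:310,220:350],None,fx=6,fy=6,interpolation=cv2.INTER_CUBIC))
E
```

```text
time: 15.15
tcp_pos: [0.54, -0.1103, 0.0338]
orientation: [-180.0, 0.0, 176.6]
ft_force: [-1.9, 0.8, -0.7]
grip_width: -0.001
time: 15.25
tcp_pos: [0.5401, -0.1103, 0.0338]
orientation: [180.0, -0.1, 176.6]
ft_force: [-9.3, 0.1, 5.5]
grip_width: -0.004
```

View pics/s15.png

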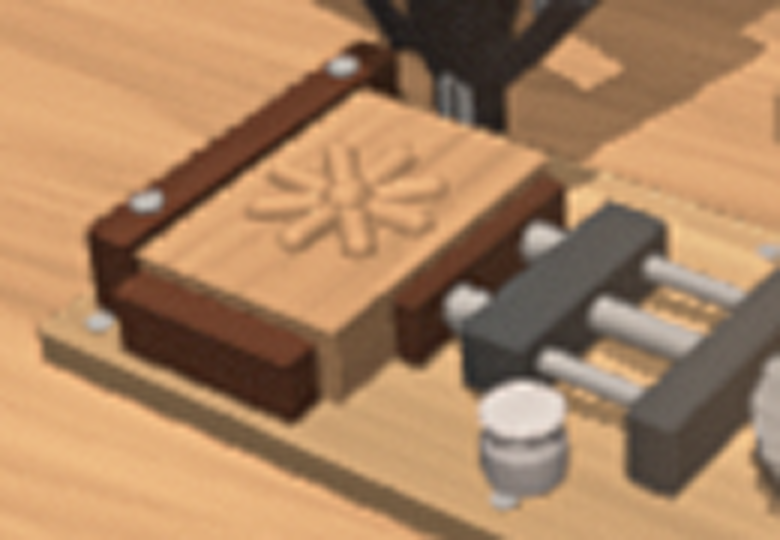

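The force jumped to 9 N and the TCP stopped: the panel is against the stop. A short firm hold, then I back off and look.

```bash
python3 -m jog '[{"tx":-0.05,"ty":0,"tz":0,"ax":0,"ay":0,"az":0,"gripper":255},{"tx":0,"ty":0,"tz":0,"ax":0,"ay":0,"az":0,"gripper":255},{"tx":0,"ty":0,"tz":0,"ax":0,"ay":0,"az":0,"gripper":255}]'; python3 -m jog '[{"tx":0.5,"ty":0,"tz":0,"ax":0,"ay":0,"az":0,"gripper":255},{"tx":2,"ty":0,"tz":0,"ax":0,"ay":0,"az":0,"gripper":255},{"tx":3,"ty":0,"tz":-3.5,"ax":0,"ay":0,"az":0,"gripper":255},{"tx":0,"ty":0,"tz":-5,"ax":0,"ay":0,"az":0,"gripper":255},{"tx":0,"ty":0,"tz":-5,"ax":0,"ay":0,"az":0,"gripper":255},{"tx":0,"ty":0,"tz":-5,"ax":0,"ay":0,"az":0,"gripper":255},{"tx":0,"ty":0,"tz":-3,"ax":0,"ay":0,"az":0,"gripper":255},{"tx":0,"ty":0,"tz":0,"ax":0,"ay":0,"az":0,"gripper":255}]'
python3 - <<'E'
from plant import robot
import cv2,pickle
s=robot.read_state();print(s['tcp_pos'],s['orientation'])
d=robot.snapshot("wrist"); cv2.imwrite("pics/w16.png",d["pixels"]);pickle.dump(d,open("w16.pkl","wb"))
d=robot.snapshot("top"); cv2.imwrite("pics/t16.png",cv2.resize(d["pixels"][170:270,235:405],None,fx=4.6,fy=4.6,interpolation=cv2.INTER_CUBIC))
E
```

```text
time: 15.6
tcp_pos: [0.5401, -0.1103, 0.0338]
orientation: [180.0, -0.2, 176.6]
ft_force: [-8.4, -0.2, 5.6]
grip_width: -0.001
time: 16.4
tcp_pos: [0.4881, -0.1077, 0.2533]
orientation: [-179.8, 0.6, 176.6]
ft_force: [0.3, 0.3, -0.5]
grip_width: -0.001
[ 0.48810358 -0.10770123  0.25332214] [-179.78598999    0.55727286  176.58642544]
```

View pics/w16.png

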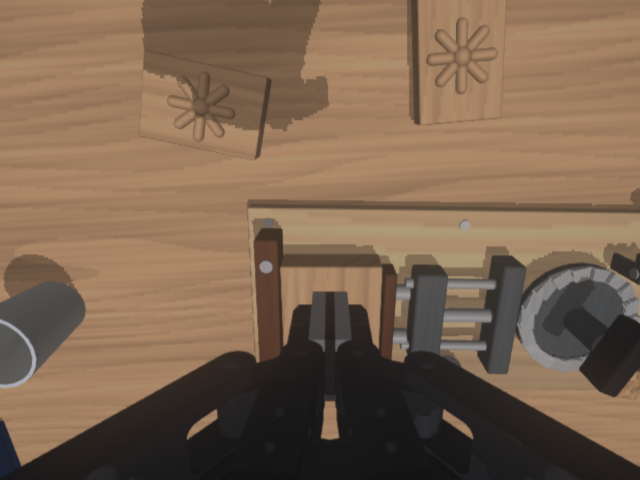

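View pics/t16.png

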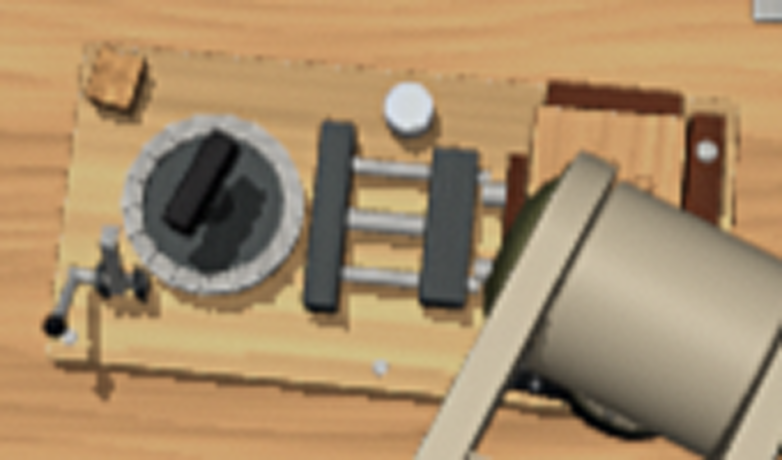

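The panel lies flush with the stop. Now to the −x side of the thrown-back lever.

```bash
python3 -m jog '[{"tx":0.05,"ty":4.6,"tz":0,"ax":0,"ay":0,"az":0,"gripper":255},{"tx":0.05,"ty":4.65,"tz":0,"ax":0,"ay":0,"az":0,"gripper":255},{"tx":0.05,"ty":4.65,"tz":0,"ax":0,"ay":0,"az":0,"gripper":255},{"tx":0.05,"ty":4.65,"tz":0,"ax":0,"ay":0,"az":0,"gripper":255},{"tx":0.05,"ty":4.65,"tz":0,"ax":0,"ay":0,"az":0,"gripper":255},{"tx":0.05,"ty":4.65,"tz":0,"ax":0,"ay":0,"az":0,"gripper":255},{"tx":0.1,"ty":4.65,"tz":0,"ax":0,"ay":0,"az":0,"gripper":255}]'
python3 -m jog '[{"tx":0,"ty":0,"tz":0,"ax":0,"ay":0,"az":0.143,"gripper":255},{"tx":0,"ty":0,"tz":0,"ax":0,"ay":0,"az":0.143,"gripper":255},{"tx":0,"ty":0,"tz":0,"ax":0,"ay":0,"az":0.143,"gripper":255},{"tx":0,"ty":0,"tz":0,"ax":0,"ay":0,"az":0.143,"gripper":255},{"tx":0,"ty":0,"tz":0,"ax":0,"ay":0,"az":0.143,"gripper":255},{"tx":0,"ty":0,"tz":0,"ax":0,"ay":0,"az":0.143,"gripper":255},{"tx":0,"ty":0,"tz":0,"ax":0,"ay":0,"az":0.143,"gripper":255},{"tx":0,"ty":0,"tz":0,"ax":0,"ay":0,"az":0.143,"gripper":255}]'
python3 -m jog '[{"tx":0,"ty":0,"tz":0,"ax":0,"ay":0,"az":0.143,"gripper":255},{"tx":0,"ty":0,"tz":0,"ax":0,"ay":0,"az":0.143,"gripper":255},{"tx":0,"ty":0,"tz":0,"ax":0,"ay":0,"az":0.143,"gripper":255},{"tx":0,"ty":0,"tz":0,"ax":0,"ay":0,"az":0,"gripper":255},{"tx":0,"ty":0,"tz":0,"ax":0,"ay":0,"az":0,"gripper":255}]'
python3 - <<'E'
from plant import robot
import cv2,pickle
s=robot.read_state();print(s['tcp_pos'],s['orientation'])
d=robot.snapshot("wrist"); cv2.imwrite("pics/w17.png",d["pixels"]);pickle.dump(d,open("w17.pkl","wb"))
E
```

```text
time: 17.2
tcp_pos: [0.5013, 0.2195, 0.247]
orientation: [-180.0, -0.1, 176.6]
ft_force: [1.1, -0.9, 0.8]
grip_width: -0.004
time: 18.0
tcp_pos: [0.5016, 0.2175, 0.2469]
orientation: [-179.8, -0.0, 110.7]
ft_force: [-0.0, -1.1, -0.8]
grip_width: 0.001
time: 18.5
tcp_pos: [0.5017, 0.2175, 0.2477]
orientation: [-179.9, 0.0, 86.7]
ft_force: [0.6, 0.2, -0.4]
grip_width: 0.0
[0.50169729 0.21753007 0.24768087] [-1.79894611e+02  2.35344673e-02  8.66664566e+01]
```

View pics/w17.png

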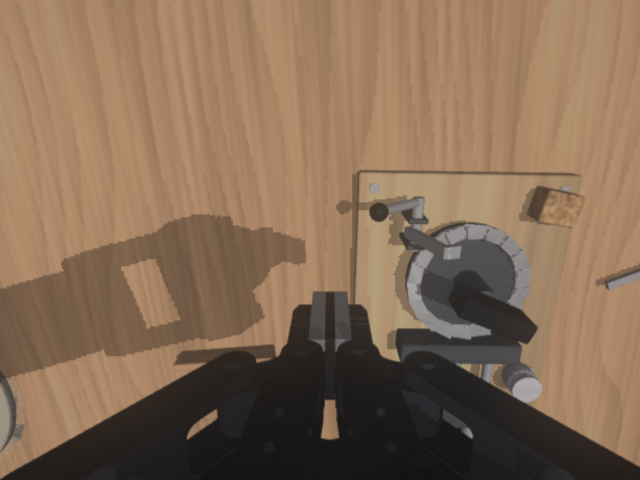

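The ball is at (379,212), right of the finger. Descending, then pushing +x.

```bash
python3 -m jog '[{"tx":0,"ty":0,"tz":4.5,"ax":0,"ay":0,"az":0,"gripper":255},{"tx":0,"ty":0,"tz":4.5,"ax":0,"ay":0,"az":0,"gripper":255},{"tx":0,"ty":0,"tz":4.5,"ax":0,"ay":0,"az":0,"gripper":255},{"tx":0,"ty":0,"tz":3.5,"ax":0,"ay":0,"az":0,"gripper":255},{"tx":0,"ty":0,"tz":0,"ax":0,"ay":0,"az":0,"gripper":255},{"tx":0,"ty":0,"tz":0,"ax":0,"ay":0,"az":0,"gripper":255}]'
python3 -m jog '[{"tx":0,"ty":0.5,"tz":0,"ax":0,"ay":0,"az":0,"gripper":255},{"tx":0,"ty":0.5,"tz":0,"ax":0,"ay":0,"az":0,"gripper":255},{"tx":0,"ty":0.5,"tz":0,"ax":0,"ay":0,"az":0,"gripper":255},{"tx":0,"ty":0.4,"tz":0,"ax":0,"ay":0,"az":0,"gripper":255},{"tx":0,"ty":0.4,"tz":0,"ax":0,"ay":0,"az":0,"gripper":255},{"tx":0,"ty":0.4,"tz":0,"ax":0,"ay":0,"az":0,"gripper":255},{"tx":0,"ty":0.4,"tz":0,"ax":0,"ay":0,"az":0,"gripper":255},{"tx":0,"ty":0,"tz":0,"ax":0,"ay":0,"az":0,"gripper":255}]'
python3 - <<'E'
from plant import robot
import cv2,pickle
s=robot.read_state();print(s['tcp_pos'],s['orientation'])
d=robot.snapshot("wrist"); cv2.imwrite("pics/w18.png",d["pixels"]);pickle.dump(d,open("w18.pkl","wb"))
d=robot.snapshot("scene"); cv2.imwrite("pics/s18.png",cv2.resize(d["pixels"][200:360,300:500],None,fx=3.6,fy=3.6,interpolation=cv2.INTER_CUBIC))
E
```

```text
time: 19.15
tcp_pos: [0.5023, 0.2177, 0.0795]
orientation: [180.0, -0.0, 86.5]
ft_force: [0.8, 0.4, -1.2]
grip_width: 0.0
time: 19.95
tcp_pos: [0.5334, 0.2155, 0.0787]
orientation: [180.0, -0.0, 86.4]
ft_force: [-0.5, 0.3, -0.7]
grip_width: -0.001
[0.53342758 0.21554967 0.0787368 ] [ 1.79977324e+02 -1.91862569e-03  8.64333295e+01]
```

View pics/w18.png

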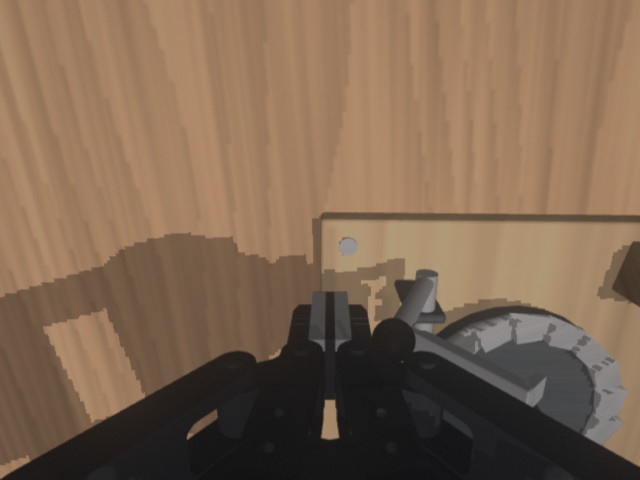

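View pics/s18.png

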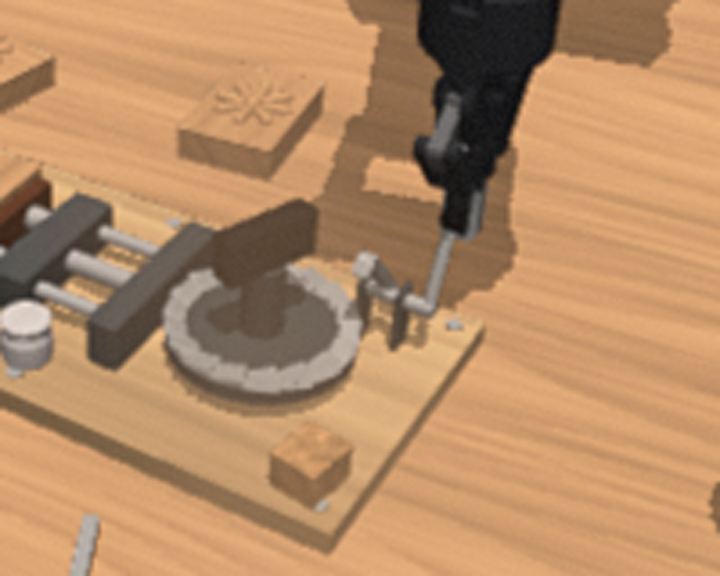

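The lever is on the finger at about the tipping point. Pushing on a little at a time.

```bash
python3 -m jog '[{"tx":0,"ty":0.3,"tz":0,"ax":0,"ay":0,"az":0,"gripper":255},{"tx":0,"ty":0.3,"tz":0,"ax":0,"ay":0,"az":0,"gripper":255},{"tx":0,"ty":0.3,"tz":0,"ax":0,"ay":0,"az":0,"gripper":255},{"tx":0,"ty":0.3,"tz":0,"ax":0,"ay":0,"az":0,"gripper":255},{"tx":0,"ty":0,"tz":0,"ax":0,"ay":0,"az":0,"gripper":255},{"tx":0,"ty":0,"tz":0,"ax":0,"ay":0,"az":0,"gripper":255}]'
python3 - <<'E'
from plant import robot
import cv2,pickle
s=robot.read_state();print(s['tcp_pos'],s['orientation'])
d=robot.snapshot("wrist"); cv2.imwrite("pics/w19.png",d["pixels"])
d=robot.snapshot("scene"); cv2.imwrite("pics/s19.png",cv2.resize(d["pixels"][200:360,300:500],None,fx=3.6,fy=3.6,interpolation=cv2.INTER_CUBIC))
E
```

```text
time: 20.65
tcp_pos: [0.5448, 0.2149, 0.0787]
orientation: [-180.0, 0.0, 86.4]
ft_force: [0.2, 0.1, 0.5]
grip_width: 0.002
[0.54480882 0.21489195 0.07874958] [-1.79990695e+02  1.81733514e-03  8.64444058e+01]
```

View pics/w19.png

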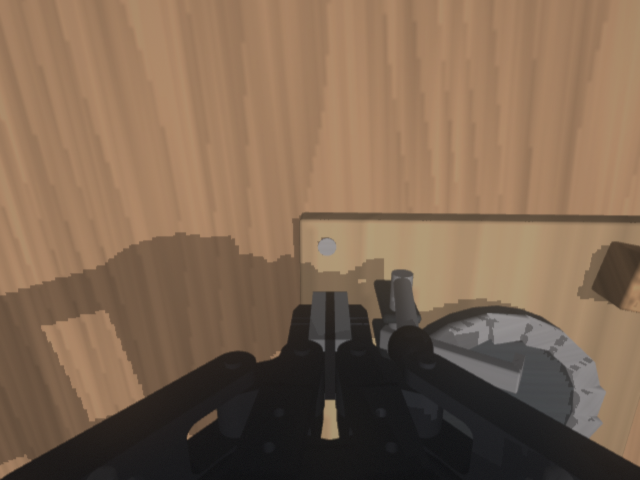

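View pics/s19.png

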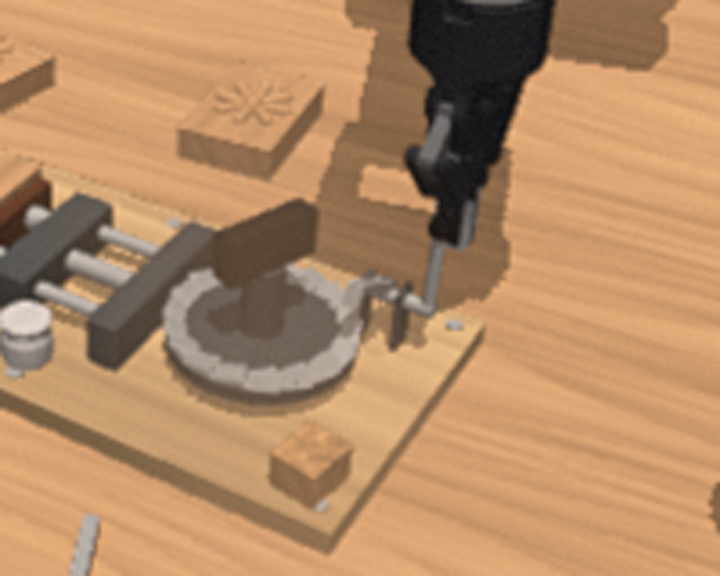

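```bash
python3 -m jog '[{"tx":0,"ty":0.4,"tz":0,"ax":0,"ay":0,"az":0,"gripper":255},{"tx":0,"ty":0.4,"tz":0,"ax":0,"ay":0,"az":0,"gripper":255},{"tx":0,"ty":0,"tz":0,"ax":0,"ay":0,"az":0,"gripper":255},{"tx":0,"ty":0,"tz":0,"ax":0,"ay":0,"az":0,"gripper":255}]'
python3 - <<'E'
from plant import robot
import cv2,pickle
s=robot.read_state();print(s['tcp_pos'],s['orientation'])
d=robot.snapshot("wrist"); cv2.imwrite("pics/w20.png",d["pixels"])
d=robot.snapshot("scene"); cv2.imwrite("pics/s20.png",cv2.resize(d["pixels"][200:360,300:500],None,fx=3.6,fy=3.6,interpolation=cv2.INTER_CUBIC))
E
```

```text
time: 21.15
tcp_pos: [0.5529, 0.2144, 0.0787]
orientation: [-180.0, 0.0, 86.4]
ft_force: [-0.4, 0.2, 0.1]
grip_width: 0.004
[0.55289016 0.21436727 0.0787409 ] [-1.79995275e+02  5.53626574e-04  8.64426928e+01]
```

View pics/w20.png

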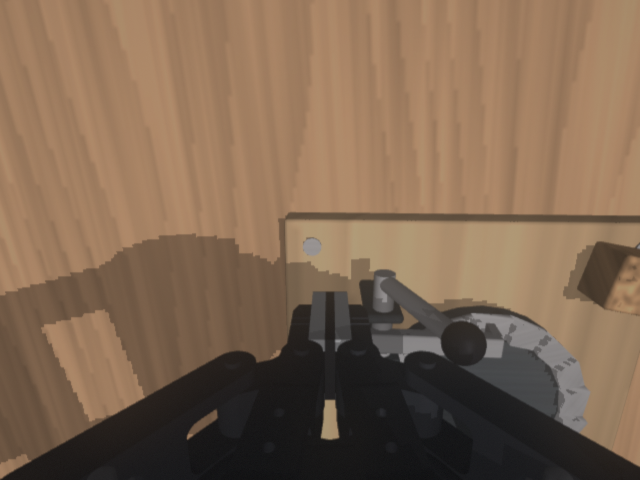

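View pics/s20.png

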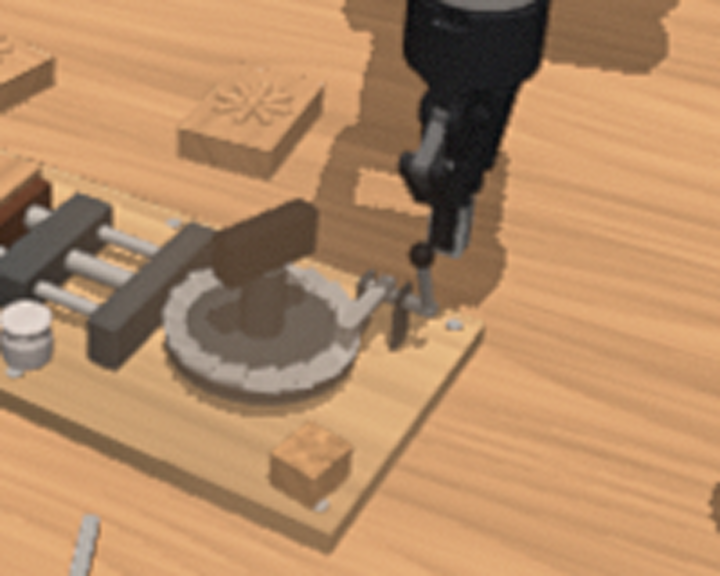

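The pawl arm lies down on the wheel again (ball at (463,343)). Back to the knob.

```bash
python3 -m jog '[{"tx":0,"ty":-0.8,"tz":0,"ax":0,"ay":0,"az":0,"gripper":255},{"tx":0,"ty":0,"tz":-4.5,"ax":0,"ay":0,"az":0,"gripper":255},{"tx":0,"ty":0,"tz":-4.5,"ax":0,"ay":0,"az":0,"gripper":0},{"tx":-2.6,"ty":3.0,"tz":-2,"ax":0,"ay":0,"az":0,"gripper":0},{"tx":-2.6,"ty":3.1,"tz":0,"ax":0,"ay":0,"az":0,"gripper":0},{"tx":-2.6,"ty":3.1,"tz":0,"ax":0,"ay":0,"az":0,"gripper":0},{"tx":0,"ty":0,"tz":0,"ax":0,"ay":0,"az":-0.14,"gripper":0},{"tx":0,"ty":0,"tz":0,"ax":0,"ay":0,"az":-0.14,"gripper":0}]'
python3 -m jog '[{"tx":0,"ty":0,"tz":0,"ax":0,"ay":0,"az":-0.14,"gripper":0},{"tx":0,"ty":0,"tz":0,"ax":0,"ay":0,"az":-0.14,"gripper":0},{"tx":0,"ty":0,"tz":0,"ax":0,"ay":0,"az":-0.14,"gripper":0},{"tx":0,"ty":0,"tz":0,"ax":0,"ay":0,"az":-0.14,"gripper":0},{"tx":0,"ty":0,"tz":0,"ax":0,"ay":0,"az":-0.14,"gripper":0},{"tx":0,"ty":0,"tz":0,"ax":0,"ay":0,"az":-0.14,"gripper":0},{"tx":0,"ty":0,"tz":0,"ax":0,"ay":0,"az":0,"gripper":0},{"tx":0,"ty":0,"tz":0,"ax":0,"ay":0,"az":0,"gripper":0}]'
python3 - <<'E'
from plant import robot
import cv2,pickle
s=robot.read_state();print(s['tcp_pos'],s['orientation'])
d=robot.snapshot("wrist"); cv2.imwrite("pics/w21.png",d["pixels"]);pickle.dump(d,open("w21.pkl","wb"))
d=robot.snapshot("scene"); cv2.imwrite("pics/s21.png",cv2.resize(d["pixels"][200:360,300:500],None,fx=3.6,fy=3.6,interpolation=cv2.INTER_CUBIC))
E
```

```text
time: 22.05
tcp_pos: [0.6318, 0.1304, 0.1882]
orientation: [-179.9, -0.0, 102.7]
ft_force: [0.4, -0.1, -0.2]
grip_width: 0.991
time: 22.85
tcp_pos: [0.6314, 0.1315, 0.1888]
orientation: [-180.0, -0.0, 150.4]
ft_force: [0.9, 0.3, -0.0]
grip_width: 1.0
[0.63142644 0.13149399 0.18878234] [-1.79992554e+02 -1.80655829e-02  1.50411182e+02]
```

View pics/w21.png

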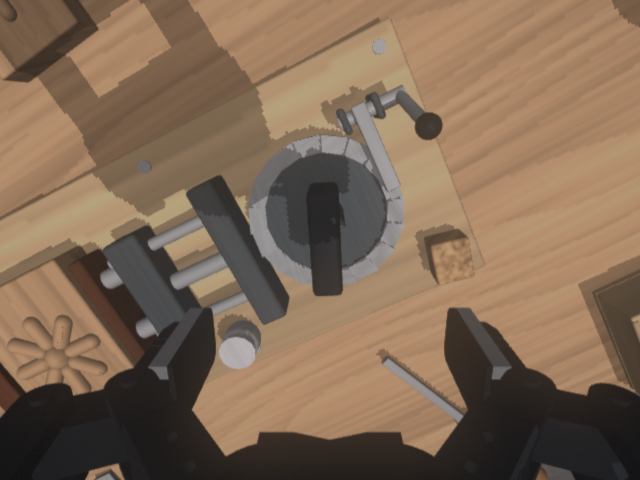

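View pics/s21.png

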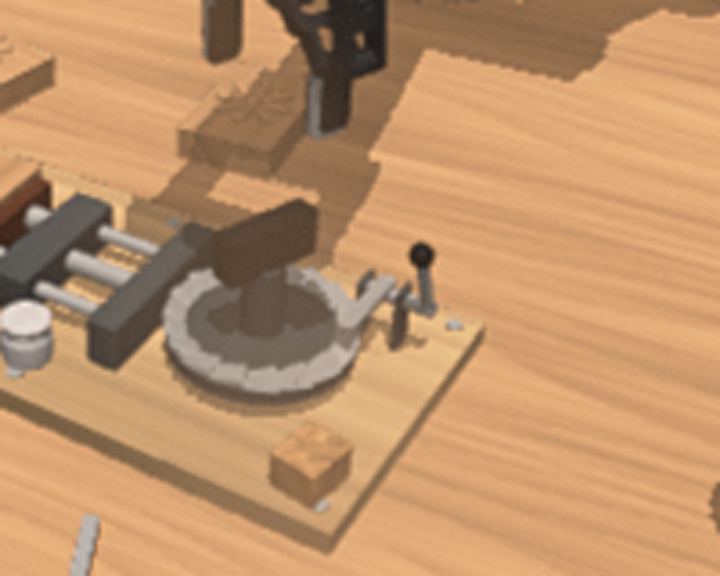

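```bash
python3 -m jog '[{"tx":0.37,"ty":-0.24,"tz":3,"ax":0,"ay":0,"az":0,"gripper":0},{"tx":0,"ty":0,"tz":4,"ax":0,"ay":0,"az":0,"gripper":0},{"tx":0,"ty":0,"tz":4,"ax":0,"ay":0,"az":0,"gripper":0},{"tx":0,"ty":0,"tz":0,"ax":0,"ay":0,"az":0,"gripper":255},{"tx":0,"ty":0,"tz":0,"ax":0,"ay":0,"az":0,"gripper":255},{"tx":0,"ty":0,"tz":0,"ax":0,"ay":0,"az":0,"gripper":255},{"tx":0,"ty":0,"tz":0,"ax":0,"ay":0,"az":0,"gripper":255},{"tx":0,"ty":0,"tz":0,"ax":0,"ay":0,"az":0,"gripper":255}]'
cat > tq.py <<'E'
from plant import robot
import numpy as np
L=[]
for i in range(6):
    s=robot.read_state(); L.append(np.r_[s['wrist_torque'],s['ft_force']]); robot.snapshot("wrist")
L=np.array(L); print("t",s['time'],"tcp",s['tcp_pos'].round(4),"yaw",round(s['orientation'][2],2),"torque",L[:,:3].mean(0).round(3),"sd z",L[:,2].std().round(3),"f",L[:,3:].mean(0).round(1))
E
python3 tq.py
```

```text
time: 23.75
tcp_pos: [0.628, 0.1304, 0.0814]
orientation: [180.0, 0.2, 150.6]
ft_force: [-3.6, -4.3, 8.2]
grip_width: 0.261
t 24.0 tcp [0.628  0.1304 0.0814] yaw 150.6 torque [-0.684  0.645  0.026] sd z 0.035 f [-3.4 -3.2  8.3]
```

```bash
python3 -m jog '[{"tx":0,"ty":-0.05,"tz":-0.15,"ax":0,"ay":0,"az":0.06,"gripper":255},{"tx":0,"ty":0,"tz":0,"ax":0,"ay":0,"az":0.06,"gripper":255},{"tx":0,"ty":0,"tz":0,"ax":0,"ay":0,"az":0.06,"gripper":255},{"tx":0,"ty":0,"tz":0,"ax":0,"ay":0,"az":0.06,"gripper":255},{"tx":0,"ty":0,"tz":0,"ax":0,"ay":0,"az":0,"gripper":255}]'; python3 tq.py
python3 -m jog '[{"tx":0,"ty":0,"tz":0,"ax":0,"ay":0,"az":0.06,"gripper":255},{"tx":0,"ty":0,"tz":0,"ax":0,"ay":0,"az":0.06,"gripper":255},{"tx":0,"ty":0,"tz":0,"ax":0,"ay":0,"az":0.06,"gripper":255},{"tx":0,"ty":0,"tz":0,"ax":0,"ay":0,"az":0.06,"gripper":255},{"tx":0,"ty":0,"tz":0,"ax":0,"ay":0,"az":0,"gripper":255}]'; python3 tq.py
```

```text
time: 24.55
tcp_pos: [0.6278, 0.1303, 0.0815]
orientation: [179.9, 0.1, 136.8]
ft_force: [1.2, -2.5, 1.5]
grip_width: 0.262
t 24.8 tcp [0.6278 0.1303 0.0815] yaw 136.92 torque [-0.608 -0.043 -0.027] sd z 0.035 f [ 0.7 -3.1  4.2]
time: 25.35
tcp_pos: [0.6277, 0.1302, 0.0815]
orientation: [179.9, 0.1, 123.1]
ft_force: [0.7, -3.0, 5.5]
grip_width: 0.258
t 25.6 tcp [0.6277 0.1302 0.0815] yaw 123.16 torque [-0.752  0.103 -0.069] sd z 0.028 f [ 0.  -4.   6.4]
```

```bash
python3 -m jog '[{"tx":0,"ty":0,"tz":0,"ax":0,"ay":0,"az":0.06,"gripper":255},{"tx":0,"ty":0,"tz":0,"ax":0,"ay":0,"az":0.06,"gripper":255},{"tx":0,"ty":0,"tz":0,"ax":0,"ay":0,"az":0.06,"gripper":255},{"tx":0,"ty":0,"tz":0,"ax":0,"ay":0,"az":0.06,"gripper":255},{"tx":0,"ty":0,"tz":0,"ax":0,"ay":0,"az":0,"gripper":255}]'; python3 tq.py
python3 -m jog '[{"tx":0,"ty":0,"tz":0,"ax":0,"ay":0,"az":0.06,"gripper":255},{"tx":0,"ty":0,"tz":0,"ax":0,"ay":0,"az":0.06,"gripper":255},{"tx":0,"ty":0,"tz":0,"ax":0,"ay":0,"az":0.06,"gripper":255},{"tx":0,"ty":0,"tz":0,"ax":0,"ay":0,"az":0.06,"gripper":255},{"tx":0,"ty":0,"tz":0,"ax":0,"ay":0,"az":0,"gripper":255}]'; python3 tq.py
python3 - <<'E'
from plant import robot
import cv2
d=robot.snapshot("top"); cv2.imwrite("pics/t24.png",cv2.resize(d["pixels"][170:270,295:405],None,fx=6,fy=6,interpolation=cv2.INTER_CUBIC))
E
```

```text
time: 26.15
tcp_pos: [0.6275, 0.1301, 0.0815]
orientation: [179.9, 0.1, 109.3]
ft_force: [-0.3, -4.9, 6.8]
grip_width: 0.26
t 26.4 tcp [0.6275 0.1301 0.0815] yaw 109.4 torque [-0.794  0.233 -0.035] sd z 0.035 f [-1.  -4.5  6.7]
time: 26.95
tcp_pos: [0.6274, 0.1301, 0.0815]
orientation: [179.9, 0.1, 95.6]
ft_force: [-1.8, -5.0, 7.1]
grip_width: 0.262
t 27.2 tcp [0.6273 0.1301 0.0814] yaw 95.66 torque [-0.837  0.331 -0.004] sd z 0.031 f [-1.5 -4.7  7.1]
```

View pics/t24.png

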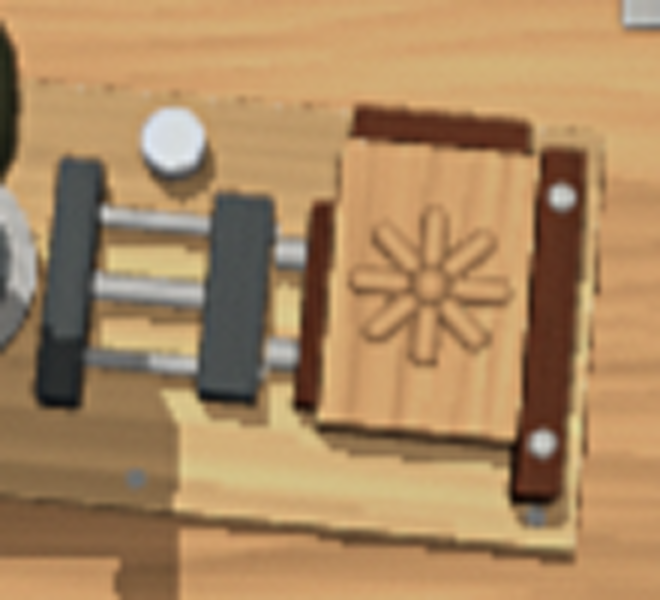

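```bash
python3 -m jog '[{"tx":0,"ty":0,"tz":0,"ax":0,"ay":0,"az":0.06,"gripper":255},{"tx":0,"ty":0,"tz":0,"ax":0,"ay":0,"az":0.06,"gripper":255},{"tx":0,"ty":0,"tz":0,"ax":0,"ay":0,"az":0.06,"gripper":255},{"tx":0,"ty":0,"tz":0,"ax":0,"ay":0,"az":0.06,"gripper":255},{"tx":0,"ty":0,"tz":0,"ax":0,"ay":0,"az":0,"gripper":255}]'; python3 tq.py; python3 tq.py
python3 -m jog '[{"tx":0,"ty":0,"tz":0,"ax":0,"ay":0,"az":0.06,"gripper":255},{"tx":0,"ty":0,"tz":0,"ax":0,"ay":0,"az":0.06,"gripper":255},{"tx":0,"ty":0,"tz":0,"ax":0,"ay":0,"az":0.06,"gripper":255},{"tx":0,"ty":0,"tz":0,"ax":0,"ay":0,"az":0,"gripper":255}]'; python3 tq.py; python3 tq.py
```

```text
time: 27.8
tcp_pos: [0.6272, 0.1301, 0.0814]
orientation: [180.0, 0.1, 81.8]
ft_force: [-1.7, -5.1, 7.4]
grip_width: 0.256
t 28.05 tcp [0.6272 0.1301 0.0814] yaw 81.91 torque [-0.833  0.468  0.034] sd z 0.029 f [-2.1 -4.9  7.4]
t 28.35 tcp [0.6272 0.1301 0.0814] yaw 81.91 torque [-0.814  0.493  0.036] sd z 0.039 f [-2.2 -4.8  7.6]
time: 28.8
tcp_pos: [0.6271, 0.1302, 0.0815]
orientation: [180.0, 0.0, 71.5]
ft_force: [-2.0, -4.4, 7.8]
grip_width: 0.26
t 29.05 tcp [0.6271 0.1301 0.0814] yaw 71.61 torque [-0.814  0.572  0.053] sd z 0.014 f [-3.1 -4.5  7.6]
t 29.35 tcp [0.6271 0.1301 0.0814] yaw 71.61 torque [-0.79   0.574  0.057] sd z 0.025 f [-2.9 -4.8  7.8]
```

The torque rises about 0.04 N·m per 14°, as expected after touch (touch at about 108–117°). The next notch, at about 66°, gives two clicks past first bearing, so I go just past it.

```bash
python3 -m jog '[{"tx":0,"ty":0,"tz":0,"ax":0,"ay":0,"az":0.05,"gripper":255},{"tx":0,"ty":0,"tz":0,"ax":0,"ay":0,"az":0.05,"gripper":255},{"tx":0,"ty":0,"tz":0,"ax":0,"ay":0,"az":0.05,"gripper":255},{"tx":0,"ty":0,"tz":0,"ax":0,"ay":0,"az":0.02,"gripper":255},{"tx":0,"ty":0,"tz":0,"ax":0,"ay":0,"az":0,"gripper":255}]'; python3 tq.py; python3 tq.py
```

```text
time: 29.9
tcp_pos: [0.6269, 0.1302, 0.0814]
orientation: [180.0, 0.0, 61.8]
ft_force: [-4.7, -4.8, 8.3]
grip_width: 0.26
t 30.15 tcp [0.627  0.1302 0.0815] yaw 61.87 torque [-0.773  0.644  0.065] sd z 0.023 f [-3.3 -4.6  8.4]
t 30.45 tcp [0.627  0.1302 0.0814] yaw 61.87 torque [-0.767  0.651  0.081] sd z 0.009 f [-3.3 -4.6  8.3]
```

```bash
python3 -m jog '[{"tx":0,"ty":0,"tz":0,"ax":0,"ay":0,"az":0.04,"gripper":255},{"tx":0,"ty":0,"tz":0,"ax":0,"ay":0,"az":0.01,"gripper":255},{"tx":0,"ty":0,"tz":0,"ax":0,"ay":0,"az":0,"gripper":255},{"tx":0,"ty":0,"tz":0,"ax":0,"ay":0,"az":0,"gripper":255},{"tx":0,"ty":0,"tz":0,"ax":0,"ay":0,"az":-0.03,"gripper":255},{"tx":0,"ty":0,"tz":0,"ax":0,"ay":0,"az":-0.02,"gripper":255},{"tx":0,"ty":0,"tz":0,"ax":0,"ay":0,"az":0,"gripper":255}]'; python3 tq.py
python3 - <<'E'
from plant import robot
import cv2
d=robot.snapshot("wrist"); cv2.imwrite("pics/w27.png",d["pixels"])
E
```

```text
time: 31.2
tcp_pos: [0.627, 0.1302, 0.0814]
orientation: [180.0, 0.0, 61.9]
ft_force: [-3.2, -5.0, 8.1]
grip_width: 0.263
t 31.45 tcp [0.627  0.1302 0.0814] yaw 61.88 torque [-0.753  0.636  0.187] sd z 0.042 f [-3.6 -4.9  7.9]
```

View pics/w27.png

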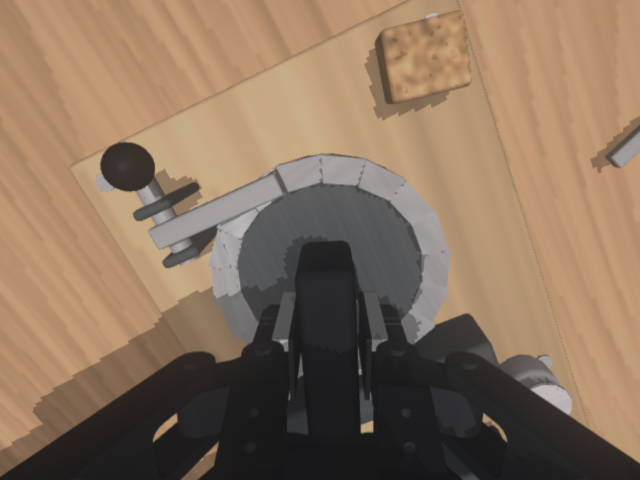

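```bash
python3 -m jog '[{"tx":0,"ty":0,"tz":0,"ax":0,"ay":0,"az":0,"gripper":90},{"tx":0,"ty":0,"tz":0,"ax":0,"ay":0,"az":0,"gripper":90},{"tx":0,"ty":0,"tz":0,"ax":0,"ay":0,"az":0,"gripper":60},{"tx":0,"ty":0,"tz":0,"ax":0,"ay":0,"az":0,"gripper":60},{"tx":0,"ty":0,"tz":-2,"ax":0,"ay":0,"az":0,"gripper":60},{"tx":0,"ty":0,"tz":-4,"ax":0,"ay":0,"az":0,"gripper":60},{"tx":0,"ty":0,"tz":-4,"ax":0,"ay":0,"az":0,"gripper":60},{"tx":0,"ty":0,"tz":0,"ax":0,"ay":0,"az":0,"gripper":60}]'
python3 - <<'E'
from plant import robot
import cv2,pickle
s=robot.read_state();print(s['tcp_pos'],s['orientation'])
d=robot.snapshot("wrist"); cv2.imwrite("pics/w28.png",d["pixels"]);pickle.dump(d,open("w28.pkl","wb"))
d=robot.snapshot("scene"); cv2.imwrite("pics/s28.png",cv2.resize(d["pixels"][220:355,220:440],None,fx=3.6,fy=3.6,interpolation=cv2.INTER_CUBIC))
E
```

```text
time: 32.35
tcp_pos: [0.6292, 0.1309, 0.1863]
orientation: [179.5, -0.3, 61.8]
ft_force: [0.6, -0.4, 0.3]
grip_width: 0.763
[0.62919802 0.13092105 0.18627617] [179.47591455  -0.30907848  61.8324048 ]
```

View pics/w28.png

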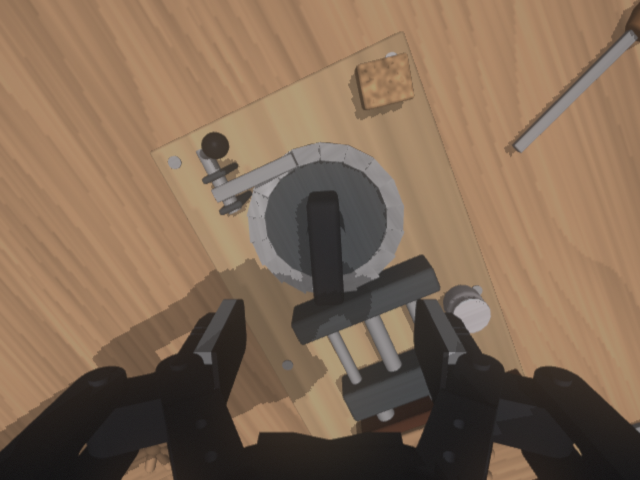

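View pics/s28.png

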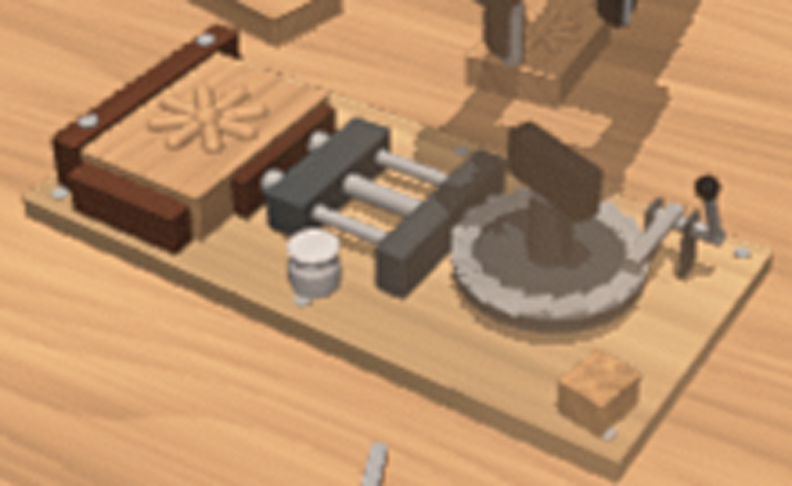

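The knob, lever and block sit at the same pixels as at the start (ball at (707,187) in the crop, bar in the same notch), and the panel is flush with the stop. Handing in after moving clear.

```bash
python3 -m jog '[{"tx":0,"ty":0,"tz":-4,"ax":0,"ay":0,"az":0,"gripper":60},{"tx":0,"ty":0,"tz":-3,"ax":0,"ay":0,"az":0,"gripper":60},{"tx":0,"ty":0,"tz":0,"ax":0,"ay":0,"az":0,"gripper":60},{"tx":0,"ty":0,"tz":0,"ax":0,"ay":0,"az":0,"gripper":60}]'
python3 - <<'E'
from plant import robot
import cv2,numpy as np
d=robot.snapshot("scene")["pixels"]; a=cv2.imread("pics/scene0.png")
for im in (a,d):
    c=im[255:300,400:430].astype(int).max(2); y,x=np.where(c<45); print("ball px",x.mean()+400,y.mean()+255,len(x))
print(robot.close_job())
E
```

```text
time: 32.85
tcp_pos: [0.6269, 0.1307, 0.249]
orientation: [-179.9, 0.1, 61.8]
ft_force: [0.3, 0.1, -1.0]
grip_width: 0.768
ball px 418.0 271.0 1
ball px nan nan 0
the job is handed in; nothing more can be done
None<stdin>:5: RuntimeWarning: Mean of empty slice.
  ret = ret.dtype.type(ret / rcount)
```

I did the whole job and handed it in at about 33 s of robot time; no verdict comes back, so the outcome rests on my own checks.

**What I did:**
- Threw the pawl back. The springs turned the knob back about 27° by themselves.
- Turned the knob back to about 84° from its start, which left a visible 2–3 mm gap between jaw and panel.
- Pushed the panel about 35 mm along the fence. It stopped with the wrist force at about 9 N.
- Dropped the pawl back and tightened the knob to just past the notch two clicks after first bearing, then let go.

**What the last checks showed:**
- The panel looks flush with the end stop and square. The pawl is down, and the knob, jaw block and lever look to be where they were at the start. The cork block and tin had not moved.
- The jaw force is an estimate, not a measurement. The knob's moment rose about 0.04 N·m per 14° from roughly 110°, and with the knob's spring-back this gives about 2.1–2.3 clicks of load, or 24–26 N.
- The moment readings are noisy (about ±0.03 N·m), so the touch point is only known to about ±7°. That still keeps the force inside 16–42 N.

**A check that failed:** the last numerical check of the ball's position found no usable pixels, because the colour threshold was too dark. The pawl's seating rests on the pictures alone.

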